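Set up goblet stems and bowls for soldering

ROBOT

A 7-joint arm with a two-finger parallel gripper is mounted at the origin on the work surface. World frame = base frame: x ahead of the robot, y to its left, z up, the work surface at z = 0. Lengths are in m, angles in rad, forces in N, time in s.
With the tool pointing down it reaches from about 0.425 to 0.975 m from the base axis. Payload 16.7 kg.
Tool frame: the origin (TCP) lies midway between the tips of the shut fingers; the grasp point (between the pads) lies 19 mm behind it; z points along the fingers, y is the line along which they close (so a half turn about z gives the same grasp; the last joint's range is limited). The gripper opens to 85 mm and grips with 20 to 120 N. Pads are 22 mm wide; open, the fingers measure 114 mm over their backs; the gripper's body (76 mm by 85 mm) begins 54 mm behind the grasp point. The pads swing forward as they close: fully open they stand 13 mm farther back than shut.
Start: joints at [-1.49, 0.426, 0.074, 1.606, -0.034, 1.111, -0.067], TCP at [0.154, 0.657, 0.211] pointing down, gripper open.
Joint ranges: [-2.85, 2.85], [-0.5, 2.14], [-1.23, 1.37], [0.21, 2.46], [-1.02, 4.16], [0.16, 2.05], [-2.73, 2.73]. Speed limits (rad/s): [1.89, 1.89, 2.39, 2.39, 3.01, 3.01, 3.01].

INTERFACE

Orientations are given as a unit quaternion [w, x, y, z].
In Python, from plant import manip gives the robot as it stands.
- The arm moves only by the tool play_rows, never from a script. Its arguments are lists of equal length, an entry for each row: "delta_rot": the turn, a rotation vector about the tool's x, y, z in degrees, a list of three; "slide": the shift along the tool's x, y, z in m, a list of three; "fingers": the opening, from 0 (shut) to 1 (fully open). A call has 1 to 12 rows; each row is the pose to reach, as a shift and turn from the pose commanded when the call began, along the tool's axes at that moment; what a row does not reach only later rows make up. A row lasts 1/8 s, in which the tool goes at most 62.5 mm and 10.7 degrees, less where a joint would pass 70% of its speed; a pose out of reach is approached as far as the arm can. A call with a gripper value outside its range is refused whole. The fingers move at their own pace and stop on an object; "force" is the grip in N (left out, the last holds). Time passes only in rows, so rows that repeat a pose let the fingers close. It gives the time, the measured TCP pose, the force, the opening and the grip force at its end, in the units of the state.
- manip.read_state(): the state, without advancing time (a new reading comes with each control period).
- manip.snapshot(name): name is "side" or "top" or "wrist"; returns (picture, depth): 400x640x3 uint8, red, green, blue; 400x640 float32, m along the optical axis (not along the pixel's ray), 0 where there is no reading.
- manip.camera_model(name): a dict with "vertical_fov" (degrees; the focal length in pixels is half the picture's height over the tangent of half this angle, whatever the lens; pixels are square), "cx", "cy" (the principal point, pixels), "xyz" and "rotation" of the camera in the world. Camera axes: x right, y down, z forward; pixel columns grow to the right and rows downward; lengths in m; the calibration is good to about 2 mm. A picture is of the moment at which its call begins: read the wrist's pose just before it. camera_model takes no time and is no camera call; for the wrist camera it gives the pose at the moment of the call.
- manip.finish_job(): hands the job in; it is judged then, once.
The state is a dict: "time_s": time; "joint_pos": joint angles; "qd": joint speeds; "tau": joint torques, N m; "tcp_pos": TCP position; "orientation": TCP orientation; "ft_force": force on the tool from outside, world axes, zero at the start; "moment": the same for the moment, N m; "width": finger opening in m; "finger_force": force on a finger pad.
Only numpy, scipy, OpenCV 4.12 (cv2) and the standard library are available. Lean on these libraries where they do the work, as an engineer would, in place of code of your own. Each camera call takes 0.05 s, during which the arm holds its last target. There are 200 camera calls.

TASK

Get the goblet parts ready for soldering: lift the sprung yellow clamp bar of the blue cradle and turn it aside, lay every stem on the bench in a groove of its own with its collars outside the cradle's two V rails, then swing the bar back over the stems and let it down to clamp them. Turn every bowl mouth-down, standing flat and wholly on the grey slab (before or after the stems). Leave the other things on the bench where they are.

Things in the scene. Friction and masses are not known exactly. Their poses are not given: they have to be found in the camera images.
- cradle: blue clamping cradle, fixed. Origin on the bench under the middle groove's middle. Base plate 12 mm thick, x -55 to 55, y -85 to 150 mm. Three 90-degree V grooves, open above, run along its x at y = -48, 0, 48 mm, each cut in two steel rails 14 mm thick at x = -34 and 34 mm, 45 mm tall; between the rails fingers have room down to 14 mm above the bench.
- post (a point): top of the cradle's upright steel post (15 mm in diameter, 110 mm tall, at cradle x 0, y 123 mm) that carries the clamp bar. Beside it a fixed blue rest block, top 80 mm above the bench, spans cradle x 14 to 50, y 95 to 135 mm.
- groove0 (a point): point on the axis line that a barrel has when it lies in this V groove, midway along it, 45 mm above the bench; cradle y = -48 mm, the groove farthest from the post.
- groove1 (a point): point on the axis line that a barrel has when it lies in this V groove, midway along it, 45 mm above the bench; cradle y = 0.
- groove2 (a point): point on the axis line that a barrel has when it lies in this V groove, midway along it, 45 mm above the bench; cradle y = 48 mm, next to the post.
- knob (a point): middle of the black knob on the yellow clamp bar, an upright plain cylinder 26 mm in diameter and 38 mm tall (this point is 19 mm under its top), 110 mm from the post's axis. The bar is 20 mm wide, 14 mm thick, and reaches from the post to 193 mm out; the knob stands on its top.
- bar_lift (a joint): height of the clamp bar in m, 0 (underside 45 mm above the bench) to 0.06. A spring pulls it down: with its weight about 10 N at 0, 15 N at 0.047. With stems in the grooves it comes down on them at 0.012. The rest block keeps the bar from turning while it is lower than 0.035; lifted to 0.04 or more it turns freely over the block, and let go there it comes to rest on the block at 0.035.
- bar_swing (a joint): turn of the clamp bar about the post in rad: 0 (its stop) across the grooves along the cradle's -y axis, as at the start; up to 1.6 turned aside, counter-clockwise from above: at 1.57 it points along the cradle's x axis and lies on the rest block. It comes down past the block only below 0.1.
- slab: grey soldering slab, fixed, 260 x 320 x 12 mm (x, y, z); origin at the centre of its underside, at bench height.
- stem0: loose goblet stem: round silver barrel 24 mm in diameter, 120 mm long, with a square brass collar (30 x 30 mm, 10 mm long) at each end, so 100 mm of bare barrel between; 0.18 kg. Origin at its middle, on its axis; x axis along its length. Lying on the bench its axis is 15 mm up. May be absent.
- stem1: loose goblet stem: round silver barrel 24 mm in diameter, 120 mm long, with a square brass collar (30 x 30 mm, 10 mm long) at each end, so 100 mm of bare barrel between; 0.18 kg. Origin at its middle, on its axis; x axis along its length. Lying on the bench its axis is 15 mm up. May be absent.
- stem2: loose goblet stem: round silver barrel 24 mm in diameter, 120 mm long, with a square brass collar (30 x 30 mm, 10 mm long) at each end, so 100 mm of bare barrel between; 0.18 kg. Origin at its middle, on its axis; x axis along its length. Lying on the bench its axis is 15 mm up. May be absent.
- bowl0: loose eight-sided silver goblet bowl (a straight cup): 60 mm across flats, 72 mm high, walls 3 mm, closed at the bottom (4 mm); 0.16 kg. Origin at the centre of its closed underside, z axis towards its mouth; flat sides face its x axis and every 45 degrees round. Starts mouth-up on the slab.
- bowl1: loose eight-sided silver goblet bowl (a straight cup): 60 mm across flats, 72 mm high, walls 3 mm, closed at the bottom (4 mm); 0.16 kg. Origin at the centre of its closed underside, z axis towards its mouth; flat sides face its x axis and every 45 degrees round. Starts mouth-up on the slab.
- jar: bystander: jar with green lid, 64 mm in diameter, 75 mm tall, at the back.
- hammer: bystander: hammer lying at the back.
- brush: bystander: brush lying at the back, beyond the stems.
- tin: bystander: flat green tin, 60 mm in diameter, 22 mm tall, beyond the stems towards the cradle.
Mind the look-alikes: they are no part of the job. Leave any pink look-alike of the bowl0 alone. Leave any purple look-alike of the bowl1 alone.

How it is judged:
By the outcome, as a careful person would: the job done as asked, in the order asked, and still so for the second after the job is handed in, with the robot touching nothing.
Of stem0, stem1, stem2 only 2 to 3 are there at a start; the rules pass over those that are not, and their reading is None.
At some moment in a run one of stem0, stem1, stem2, bowl0, bowl1 may be knocked a few centimetres aside while the robot is not near it.
Once in a run the grip may slacken for a moment while it holds something.
It also fails if it takes over 210 s, if anything falls off the work surface, if the arm or the gripper's body presses on something with over 40 N, if the wrist force passes 120 N, or if a joint passes its speed limit or range.

## Working session

There is one attempt and no reset: what is moved stays moved. The work goes in short steps, Python scripts to look and compute and a tool call to move; the robot and the scene stay as the last step left them, time stands still between calls to the robot, and variables do not carry over. Pictures are saved under pics/ and viewed, at most 14 in all, crops included, and the job is handed in when it is done.

Besides the shell and the picture viewer there is one more tool, called after "Request:" as name(argument=value, ...), one argument or row to a line, values as JSON. play_rows: Moves the arm, as the interface text tells. Its arguments: {"type":"object","properties":{"delta_rot":{"type":"array","items":{"type":"array","items":{"type":"number"}}},"slide":{"type":"array","items":{"type":"array","items":{"type":"number"}}},"fingers":{"type":"array","items":{"type":"number"}},"force":{"type":"number"}},"required":["delta_rot","slide","fingers"]}

```bash
ls; mkdir -p pics; cat > h.py <<'E'
import numpy as np, cv2
from plant import manip
def snap(n,save=None):
    m=manip.camera_model(n); im,d=manip.snapshot(n)
    if save: cv2.imwrite('pics/'+save,im[:,:,::-1])
    return im,d,m
def f(m): return 200/np.tan(np.radians(m['vertical_fov'])/2)
def rot(m):
    R=np.array(m['rotation'],float)
    return R if R.shape==(3,3) else None
def ray(m,u,v,z):
    R=rot(m); d=R@np.array([(u-m['cx'])/f(m),(v-m['cy'])/f(m),1]); o=np.array(m['xyz'])
    return o+d*(z-o[2])/d[2]
def cloud(d,m):
    v,u=np.mgrid[0:400,0:640]
    P=np.stack([(u-m['cx'])/f(m)*d,(v-m['cy'])/f(m)*d,d],-1)@rot(m).T+np.array(m['xyz'])
    P[d==0]=np.nan
    return P
E
python3 - <<'E'
from h import *
for n in ('top','side','wrist'):
    im,d,m=snap(n,n+'0.png'); print(n,m,f(m)); np.savez('/tmp/%s0.npz'%n,im=im,d=d)
print(manip.read_state())
E
```

```text
pics
top {'vertical_fov': 46.09903767512456, 'cx': 311.0459551489925, 'cy': 193.92185514829555, 'xyz': array([ 0.36884162, -0.01721146,  1.39599572]), 'rotation': array([-0.04520413,  0.71492162, -0.69590659,  0.05057362])} 470.0405770179143
side {'vertical_fov': 54.8371635747264, 'cx': 313.22439337191565, 'cy': 202.11672780481206, 'xyz': array([ 0.38219525, -0.75231662,  0.89250816]), 'rotation': array([-0.38032029,  0.91966543, -0.08977425,  0.03889164])} 385.53303677791047
wrist {'vertical_fov': 67.4028185300642, 'cx': 321.86857940740464, 'cy': 201.1106681990809, 'xyz': array([0.08208139, 0.67342196, 0.37362424]), 'rotation': array([0.11422413, 0.7756801 , 0.61418935, 0.0896921 ])} 299.87137024375613
{'time_s': 0.15, 'joint_pos': array([-1.48947464,  0.4265714 ,  0.0738687 ,  1.60646018, -0.03411164,
        1.11080061, -0.06710405]), 'qd': array([ 0.00127331, -0.00320222, -0.00058991, -0.00089259, -0.00058203,
       -0.00135063,  0.00180421]), 'tau': array([ 5.13089821e-03, -9.50312662e+01,  3.76400426e+00, -4.63761592e+01,
        1.94485945e-02,  7.72262021e-03, -4.47137427e-05]), 'tcp_pos': array([0.15437483, 0.65676324, 0.21068307]), 'orientation': array([-2.84621156e-05,  1.15180924e-01,  9.93344409e-01, -4.89254113e-04]), 'ft_force': array([ 0.56110895, -0.71539566,  0.16460625]), 'moment': array([0.0076226 , 0.0389136 , 0.00648743]), 'finger_force': 0.0, 'width': 0.08514315376806761}
```

View pics/top0.png

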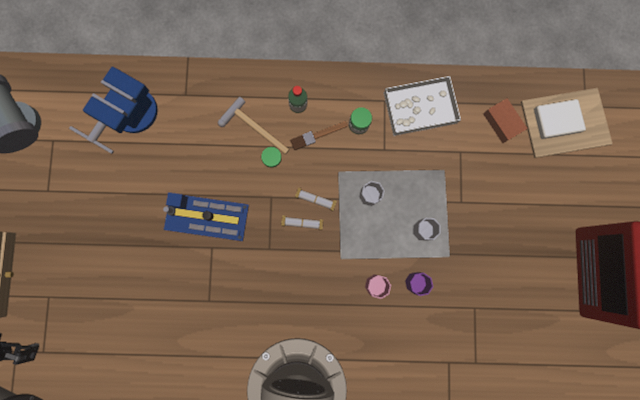

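View pics/side0.png

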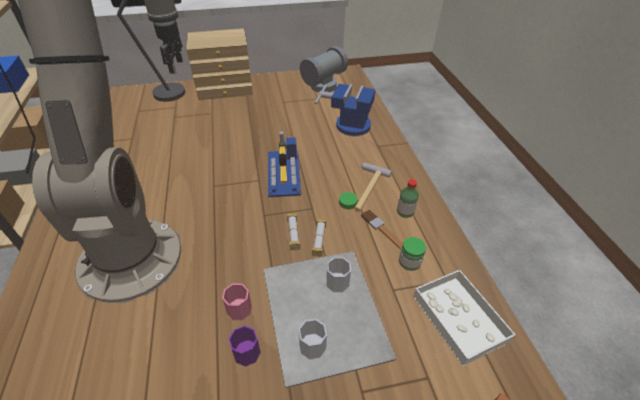

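The top view shows the cradle at (207,216) with its post at (167,210), two stems at (315,199) and (302,223), the bowls at (372,193) and (428,229), and the pink and purple look-alikes below the slab. The side view agrees.

```bash
cat >> h.py <<'E'
from scipy.spatial.transform import Rotation as Ro
def rot(m): return Ro.from_quat(np.roll(m['rotation'],-1)).as_matrix()
def rect(P):
    (c,s,a)=cv2.minAreaRect((P[:,:2]*1000).astype(np.float32)); return np.round(c,1),np.round(s,1),round(a,1)
def blobs(mask,P,minn=25):
    n,l,st,c=cv2.connectedComponentsWithStats(mask.astype(np.uint8))
    for i in range(1,n):
        if st[i,4]>=minn:
            Q=P[l==i]; Q=Q[~np.isnan(Q[:,0])]
            if len(Q)<5: continue
            print(np.round(c[i]),st[i,4],'rect mm',*rect(Q),'z med/max',np.round(np.median(Q[:,2]),4),np.round(np.percentile(Q[:,2],97),4))
E
python3 - <<'E'
from h import *
for n in ('top','side'):
    D=np.load('/tmp/%s0.npz'%n); im,d=D['im'],D['d']; m=manip.camera_model(n); P=cloud(d,m)
    hsv=cv2.cvtColor(im,cv2.COLOR_RGB2HSV); H,S,V=[hsv[:,:,i].astype(int) for i in range(3)]
    ok=(P[:,:,0]>.3)&(P[:,:,0]<.75)&(abs(P[:,:,1])<.5)
    print(n,'slab z',np.round(np.nanmedian(P[(P[:,:,0]>.3)&(S<40)&ok][:,2]),4))
    print('bench z',np.nanmedian(P[ok][:,2]))
    print('yellow');blobs(ok&(H>20)&(H<35)&(S>150)&(V>120),P)
    print('blue');blobs(ok&(H>100)&(H<125)&(S>120),P)
    print('tall');blobs(ok&(P[:,:,2]>.05),P)
    print('mid');blobs(ok&(P[:,:,2]>.018)&(P[:,:,2]<.05)&(S<60)&(V>100),P)
    print('grey');blobs(ok&(S<40)&(V<150)&(P[:,:,2]<.02),P,500)
E
```

```text
top slab z 0.0138
bench z 0.0028106025479648356
yellow
blue
[126. 120.] 79 rect mm [736.3 495.3] [ 9.  26.9] 89.3 z med/max 0.1293 0.1543
[142. 128.] 43 rect mm [745.2 486.9] [11.9 28.7] 21.5 z med/max 0.0198 0.027
[174. 200.] 178 rect mm [521.4 360.1] [40.8 35.3] 84.9 z med/max 0.0818 0.0863
[207. 220.] 1377 rect mm [481.3 281.8] [233.2 105.9] 83.4 z med/max 0.0136 0.0212
tall
[125. 119.] 107 rect mm [735.5 495.2] [ 9.2 28.8] 89.3 z med/max 0.1346 0.156
[373. 191.] 169 rect mm [ 560.  -199.3] [59.8 60. ] 33.2 z med/max 0.0798 0.0887
[194. 210.] 794 rect mm [501. 280.] [206.5  62.4] 83.0 z med/max 0.0646 0.1081
[429. 228.] 208 rect mm [ 460.5 -358. ] [60.9 59.4] 86.4 z med/max 0.0761 0.088
[421. 278.] 99 rect mm [ 319.9 -338.7] [65.1 38. ] 89.2 z med/max 0.0696 0.0762
[379. 279.] 59 rect mm [ 314.  -222.6] [62.4 26.4] 89.6 z med/max 0.0709 0.076
mid
[315. 198.] 245 rect mm [542.8 -38.4] [100.7  22.4] 72.7 z med/max 0.0261 0.034
[201. 203.] 71 rect mm [517.5 294.3] [43.3 12.8] 82.3 z med/max 0.0396 0.0479
[217. 206.] 73 rect mm [512.3 248.1] [46.5 12.6] 84.3 z med/max 0.0393 0.0472
[2
[... 1527 characters left out ...]
 -340.3] [38.4 63.8] 0.1 z med/max 0.0653 0.0737
mid
[293. 170.] 109 rect mm [514.9 258.9] [169.   13.3] 83.4 z med/max 0.0386 0.0461
[273. 172.] 104 rect mm [445.8 250.3] [135.9  13.7] 83.6 z med/max 0.0385 0.0455
[293. 229.] 189 rect mm [473.2  -1.4] [102.8  23.3] 85.9 z med/max 0.0256 0.0293
[319. 235.] 200 rect mm [544.8 -38.2] [100.7  23.2] 72.3 z med/max 0.0253 0.0294
[337. 270.] 90 rect mm [ 566.7 -179.8] [17. 50.] 76.4 z med/max 0.0334 0.0488
[341. 286.] 105 rect mm [ 563.8 -227.3] [48.  14.9] 3.7 z med/max 0.0356 0.0485
[310. 333.] 105 rect mm [ 463.5 -339.3] [16.6 51.5] 84.1 z med/max 0.0321 0.0475
[318. 353.] 92 rect mm [ 470.5 -385.3] [46.4 10.2] 19.7 z med/max 0.0343 0.0482
grey
```

```bash
cat >> h.py <<'E'
def go(p,yaw=None,R=None,pose=None):
    """slide (tool axes) and turn (deg) from now to TCP p, tool down with tool y at world angle yaw deg"""
    s=manip.read_state(); R0=Ro.from_quat(np.roll(s['orientation'],-1))
    if pose: p0,R0=pose
    else: p0=s['tcp_pos']
    if yaw is not None: R=down(yaw)
    if R is None: R=R0
    print('slide',np.round(R0.inv().apply(np.array(p)-p0),4),'rot',np.round((R0.inv()*R).as_rotvec(degrees=True),1))
def down(yaw,tilt=0):
    a=np.radians(yaw); y=np.array([np.cos(a),np.sin(a),0]); z=np.array([0,0,-1.]); x=np.cross(y,z)
    return Ro.from_matrix(np.stack([x,y,z],1))*Ro.from_rotvec([0,tilt,0],degrees=True)
def st():
    s=manip.read_state(); print('t',round(s['time_s'],2),'tcp',np.round(s['tcp_pos'],4),'F',np.round(s['ft_force'],1),'w',round(s['width'],4),'ff',round(s['finger_force'],1),'j',np.round(s['joint_pos'],2))
E
python3 - <<'E'
from h import *
D=np.load('/tmp/top0.npz'); P=cloud(D['d'],manip.camera_model('top'))
for n in('top','side'):
    D=np.load('/tmp/%s0.npz'%n); P=cloud(D['d'],manip.camera_model(n)); ok=(P[:,:,0]>.4)&(P[:,:,0]<.6)&(P[:,:,1]>.1)&(P[:,:,1]<.45)
    print('post,knob');blobs(ok&(P[:,:,2]>.09),P,4)
go([.48,.26,.22],83.5)
E
```

```text
post,knob
[167. 209.] 35 rect mm [493.5 371.1] [14.5 13.2] 64.1 z med/max 0.1101 0.1159
[207. 215.] 68 rect mm [480.6 261.3] [24.7 22.7] 11.3 z med/max 0.0986 0.1031
post,knob
[281. 135.] 29 rect mm [494.  368.5] [17.  11.5] 83.1 z med/max 0.1068 0.1123
[282. 156.] 37 rect mm [480.6 258.6] [23.5 22.6] 65.1 z med/max 0.0961 0.0998
slide [-0.4078 -0.3117 -0.009 ] rot [-0.1 -0.  -6.7]
```

Request:
play_rows(
  delta_rot=[
    [0,0,-2],
    [0,0,-4],
    [0,0,-6],
    [0,0,-6.7],
    [0,0,-6.7],
    [0,0,-6.7],
    [0,0,-6.7],
    [0,0,-6.7],
    [0,0,-6.7],
    [0,0,-6.7],
    [0,0,-6.7],
  ],
  slide=[
    [-0.046,-0.035,0],
    [-0.092,-0.07,0],
    [-0.138,-0.105,0],
    [-0.184,-0.14,0],
    [-0.23,-0.175,0],
    [-0.276,-0.21,0],
    [-0.322,-0.245,0],
    [-0.37,-0.28,0],
    [-0.408,-0.312,0],
    [-0.408,-0.312,0],
    [-0.408,-0.312,0],
  ],
  fingers=[1,1,1,1,1,1,1,0.7,0.6,0.6,0.6],
)

```text
time_s: 1.52
tcp_pos: [0.4799, 0.2602, 0.211]
orientation: [-0.0, 0.057, 0.998, -0.0]
ft_force: [-0.3, 0.6, -0.6]
width: 0.0516
finger_force: 0.0
```

```bash
python3 - <<'E'
from h import *
st()
im,d,m=snap('wrist','w1.png'); P=cloud(d,m)
z=P[:,:,2]
hsv=cv2.cvtColor(im,cv2.COLOR_RGB2HSV); H,S,V=[hsv[:,:,i].astype(int) for i in range(3)]
ok=(P[:,:,0]>.4)&(P[:,:,0]<.6)&(P[:,:,1]>.1)&(P[:,:,1]<.45)
print('knob/post');blobs(ok&(z>.09)&(z<.12),P,30)
print('bar');blobs(ok&(z>.052)&(z<.064),P,30)
print('low groove');blobs(ok&(z>.024)&(z<.034)&(S<60),P,15)
print('lands');blobs(ok&(z>.043)&(z<.048)&(S<60),P,15)
go([.4806,.260,.066],83.3)
E
```

```text
t 1.52 tcp [0.4799 0.2602 0.211 ] F [-0.3  0.6 -0.6] w 0.0516 ff 0.0 j [-0.86  0.22  0.28  1.91 -0.07  1.02  0.91]
knob/post
[324. 189.] 562 rect mm [477.4 261.8] [25.  24.7] 2.0 z med/max 0.0972 0.0986
[441. 191.] 353 rect mm [490.2 370.7] [14.9 14.8] 50.6 z med/max 0.1098 0.1116
bar
[376. 180.] 1578 rect mm [483.7 321.5] [107.7  21.2] 84.5 z med/max 0.0593 0.0609
[280. 180.] 1248 rect mm [472.1 218.3] [78.6 20.7] 84.4 z med/max 0.0593 0.0606
[403. 202.] 158 rect mm [513.  345.2] [21.8 44.9] 46.0 z med/max 0.0577 0.0638
low groove
[269. 146.] 121 rect mm [436.7 205.2] [13.  13.5] 84.8 z med/max 0.0313 0.0338
[312. 146.] 129 rect mm [442.3 254. ] [13.5 13.7] 82.8 z med/max 0.0317 0.0339
[355. 145.] 141 rect mm [448. 302.] [33.  13.8] 83.5 z med/max 0.0316 0.0339
[272. 202.] 120 rect mm [504.1 197.4] [21.6 14.1] 83.1 z med/max 0.0311 0.0336
[312. 203.] 114 rect mm [509.3 242.8] [15.5 14.1] 83.1 z med/max 0.0313 0.0338
[353. 202.] 130 rect mm [515.2 293. ] [21.5 13.9] 83.6 z med/max 0.0312 0.0338
lands
[252. 147.] 66 rect mm [434.6 188.3] [ 6.6 13.4] 79.2 z med/max 0.0446 0.0464
[283. 
[... 200 characters left out ...]
8 z med/max 0.0447 0.0464
[340. 147.] 65 rect mm [445.6 283.7] [ 6.6 13.1] 84.1 z med/max 0.0447 0.0466
[371. 147.] 61 rect mm [449.4 317.2] [ 5.9 13.1] 81.3 z med/max 0.0447 0.0462
[255. 206.] 58 rect mm [502. 180.] [ 6.  13.4] 80.6 z med/max 0.0443 0.0461
[286. 206.] 50 rect mm [505.8 214.5] [ 5.9 13.2] 81.6 z med/max 0.0446 0.0465
[297. 206.] 55 rect mm [507.6 227.6] [ 7.  13.7] 81.8 z med/max 0.0445 0.0464
[338. 206.] 48 rect mm [512.9 275.3] [ 5.7 13.3] 84.6 z med/max 0.0445 0.0463
[368. 207.] 56 rect mm [516.8 309.6] [ 6.9 13.6] 80.2 z med/max 0.0444 0.0463
[327. 207.] 47 rect mm [511.8 262.1] [ 4.7 12.6] 83.6 z med/max 0.0445 0.0462
slide [-0.0011 -0.0006  0.145 ] rot [-0.  -0.   0.2]
```

View pics/w1.png

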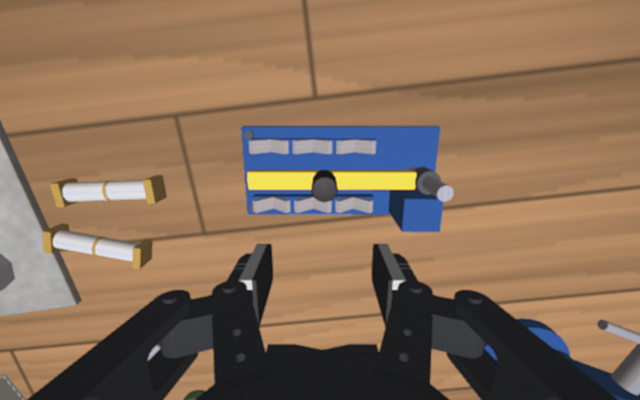

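The wrist view shows the knob at (324,188), the bar, the six V segments at (250–375, 146/205) and both stems at left. Descending to the knob.

Request:
play_rows(
  delta_rot=[
    [0,0,0],
    [0,0,0],
    [0,0,0],
    [0,0,0],
    [0,0,0],
    [0,0,0],
    [0,0,0],
    [0,0,0],
    [0,0,0],
    [0,0,0],
  ],
  slide=[
    [0.001,0,0.05],
    [0.001,0,0.1],
    [0.001,0,0.13],
    [0.001,0,0.144],
    [0.001,0,0.144],
    [0.001,0,0.144],
    [0.001,0,0.144],
    [0.001,0,0.144],
    [0.001,0,0.144],
    [0.001,0,0.144],
  ],
  fingers=[0.6,0.6,0.6,0.6,0.6,0,0,0,0,0],
  force=90,
)

```text
time_s: 2.82
tcp_pos: [0.4801, 0.2614, 0.0685]
orientation: [0.001, 0.057, 0.998, 0.001]
ft_force: [0.3, 5.4, 8.1]
width: 0.0212
finger_force: 88.4
```

```bash
python3 - <<'E'
from h import *
st()
E
```

```text
t 2.83 tcp [0.4801 0.2614 0.0685] F [0.3 5.4 8.1] w 0.0212 ff 88.4 j [-0.82  0.4   0.25  2.03 -0.15  0.72  0.98]
```

```bash
python3 - <<'E'
from h import *
im,d,m=snap('wrist')
cv2.imwrite('pics/w2.png',cv2.resize(im[100:400,160:480,::-1],None,fx=2,fy=2))
E
```

```text
(no output)
```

View pics/w2.png

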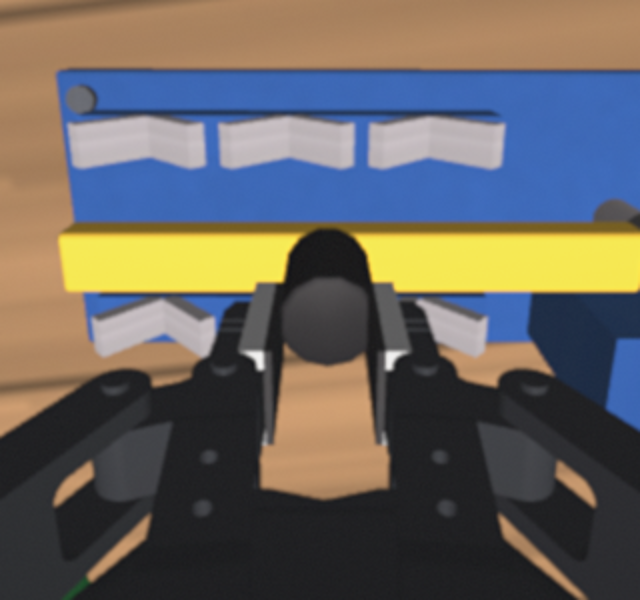

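The knob sits between the pads (crop around (328,320)). Lifting now.

Request:
play_rows(
  delta_rot=[
    [0,0,0],
    [0,0,0],
    [0,0,0],
    [0,0,0],
    [0,0,0],
  ],
  slide=[
    [0,0,-0.015],
    [0,0,-0.03],
    [0,0,-0.045],
    [0,0,-0.051],
    [0,0,-0.051],
  ],
  fingers=[0,0,0,0,0],
  force=100,
)

```text
time_s: 3.5
tcp_pos: [0.4795, 0.262, 0.1189]
orientation: [0.001, 0.056, 0.998, 0.001]
ft_force: [5.5, 14.1, -15.6]
width: 0.0207
finger_force: 98.7
```

```bash
python3 - <<'E'
from h import *
st()
im,d,m=snap('wrist'); P=cloud(d,m); hsv=cv2.cvtColor(im,cv2.COLOR_RGB2HSV)
blobs((hsv[:,:,0]>20)&(hsv[:,:,0]<35)&(hsv[:,:,1]>150),P,100)
E
```

```text
t 3.5 tcp [0.4795 0.262  0.1189] F [  5.5  14.1 -15.6] w 0.0207 ff 98.7 j [-0.84  0.33  0.27  2.   -0.12  0.83  0.95]
[337. 228.] 8384 rect mm [476.9 271.5] [183.3  22. ] 83.1 z med/max 0.1082 0.1095
```

Request:
play_rows(
  delta_rot=[
    [0,0,-10],
    [0,0,-20],
    [0,0,-30],
    [0,0,-40],
    [0,0,-50],
    [0,0,-60],
    [0,0,-70],
    [0,0,-80],
    [0,0,-88],
    [0,0,-88],
  ],
  slide=[
    [-0.0191,0.0017,0],
    [-0.0376,0.0066,0],
    [-0.055,0.0147,0],
    [-0.0707,0.0257,0],
    [-0.0843,0.0393,0],
    [-0.0953,0.055,0],
    [-0.1034,0.0724,0],
    [-0.1083,0.0909,0],
    [-0.11,0.106,0],
    [-0.11,0.106,0],
  ],
  fingers=[0,0,0,0,0,0,0,0,0,0],
)

```text
time_s: 4.8
tcp_pos: [0.5994, 0.354, 0.1168]
orientation: [-0.001, -0.654, 0.757, 0.001]
ft_force: [-1.6, 5.1, -15.5]
width: 0.0209
finger_force: 99.1
```

```bash
python3 - <<'E'
from h import *
st()
im,d,m=snap('wrist'); P=cloud(d,m); hsv=cv2.cvtColor(im,cv2.COLOR_RGB2HSV)
blobs((hsv[:,:,0]>20)&(hsv[:,:,0]<35)&(hsv[:,:,1]>150),P,100)
E
```

```text
t 4.8 tcp [0.5994 0.354  0.1168] F [ -1.6   5.1 -15.5] w 0.0209 ff 99.1 j [-0.57  0.55 -0.07  1.63  0.04  0.97  2.34]
[335. 228.] 8342 rect mm [589.2 352.8] [ 21.9 183.5] 80.2 z med/max 0.1055 0.1068
```

Request:
play_rows(
  delta_rot=[
    [0,0,0],
    [0,0,0],
    [0,0,0],
    [0,0,0],
    [0,0,0],
    [0,0,0],
    [0,0,0],
    [0,0,10],
    [0,0,20],
    [0,0,30],
    [0,0,40],
    [0,0,50],
  ],
  slide=[
    [0,0,0.006],
    [0,0,0.011],
    [0,0,0.011],
    [0,0,0.011],
    [0,0,0.011],
    [0,0,-0.03],
    [0,0,-0.08],
    [0,0,-0.1],
    [0,0,-0.1],
    [0,0,-0.1],
    [0,0,-0.1],
    [0,0,-0.1],
  ],
  fingers=[0,0,0,0.6,0.6,0.6,0.6,0.6,0.6,0.6,0.6,0.6],
)

```text
time_s: 6.35
tcp_pos: [0.6009, 0.3526, 0.2189]
orientation: [0.0, -0.268, 0.963, -0.0]
ft_force: [0.6, -0.4, -0.4]
width: 0.0514
finger_force: 0.0
```

```bash
python3 - <<'E'
from h import *
st()
go([.4728,-.001,.2],-3.6)
im,d,m=snap('top','t2.png'); P=cloud(d,m); ok=(P[:,:,0]>.3)&(P[:,:,0]<.75)&(abs(P[:,:,1])<.5)
hsv=cv2.cvtColor(im,cv2.COLOR_RGB2HSV)
blobs(ok&(hsv[:,:,0]>20)&(hsv[:,:,0]<35)&(hsv[:,:,1]>120),P,20)
E
```

```text
t 6.35 tcp [0.6009 0.3526 0.2189] F [ 0.6 -0.4 -0.4] w 0.0514 ff 0.0 j [-0.7   0.46  0.11  1.55 -0.05  1.14  1.53]
slide [ 0.2924 -0.2365  0.0187] rot [  0.    0.  124.7]
[181. 155.] 181 rect mm [650.8 358.4] [52.5 88.2] 82.1 z med/max 0.0951 0.1264
[174. 186.] 171 rect mm [513.  303.4] [249.2  65.1] 48.1 z med/max 0.0957 0.6702
```

View pics/t2.png

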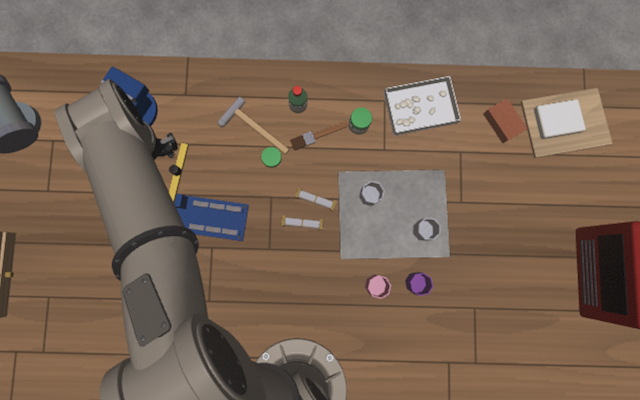

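The bar now points along cradle +x at (178,170) and rests on the block. Moving to the near stem.

Request:
play_rows(
  delta_rot=[
    [0,0,10.5],
    [0,0,21],
    [0,0,31.5],
    [0,0,42],
    [0,0,52.5],
    [0,0,63],
    [0,0,73.5],
    [0,0,84],
    [0,0,94.5],
    [0,0,105],
    [0,0,115],
    [0,0,124.7],
  ],
  slide=[
    [0.03,-0.024,0],
    [0.06,-0.048,0],
    [0.09,-0.072,0],
    [0.12,-0.096,0],
    [0.15,-0.12,0],
    [0.18,-0.144,0],
    [0.21,-0.168,0],
    [0.24,-0.192,0],
    [0.27,-0.216,0.005],
    [0.292,-0.2365,0.01],
    [0.292,-0.2365,0.019],
    [0.292,-0.2365,0.019],
  ],
  fingers=[0.6,0.6,0.6,0.6,0.6,0.6,0.6,0.6,0.6,0.6,0.6,0.6],
)

```text
time_s: 7.9
tcp_pos: [0.4748, -0.0018, 0.1993]
orientation: [0.0, 0.728, 0.686, 0.0]
ft_force: [0.1, -0.3, 0.7]
width: 0.0515
finger_force: 0.0
```

```bash
cat >> h.py <<'E'
def stems():
    im,d,m=snap('wrist'); P=cloud(d,m); z=P[:,:,2]; hsv=cv2.cvtColor(im,cv2.COLOR_RGB2HSV)
    g=cv2.morphologyEx(((z>.015)&(z<.065)&(hsv[:,:,1]<70)&(hsv[:,:,2]>120)).astype(np.uint8),cv2.MORPH_CLOSE,np.ones((9,9)))
    blobs(g,P,300)
E
python3 - <<'E'
from h import *
st(); stems(); go([.4728,-.001,.008],-3.6)
E
```

```text
t 7.9 tcp [ 0.4748 -0.0018  0.1993] F [ 0.1 -0.3  0.7] w 0.0515 ff 0.0 j [-0.65  0.11  0.56  2.08 -0.07  0.97 -0.11]
[318. 175.] 1765 rect mm [469.   -1.8] [101.4  23.8] 85.5 z med/max 0.0258 0.0283
[ 20. 208.] 3230 rect mm [105.6 -25.7] [183.6  58.5] 69.7 z med/max 0.0142 0.0272
[536. 174.] 687 rect mm [724.7 -14.7] [34.7 30.2] 25.2 z med/max 0.0154 0.0167
[379. 203.] 1604 rect mm [539.2 -39.3] [101.5  23.2] 72.0 z med/max 0.0259 0.0283
[595. 360.] 578 rect mm [ 840.  -295.6] [95.1 91.4] 12.8 z med/max 0.0187 0.0409
slide [ 0.0005 -0.0023  0.1915] rot [ 0.  -0.  -0.3]
```

Request:
play_rows(
  delta_rot=[
    [0,0,0],
    [0,0,0],
    [0,0,0],
    [0,0,0],
    [0,0,0],
    [0,0,0],
    [0,0,0],
    [0,0,0],
    [0,0,0],
    [0,0,0],
    [0,0,0],
  ],
  slide=[
    [0,-0.003,0.06],
    [0,-0.003,0.12],
    [0,-0.003,0.17],
    [0,-0.003,0.194],
    [0,-0.003,0.194],
    [0,-0.003,0.194],
    [0,-0.003,0.194],
    [0,-0.003,0.194],
    [0,-0.003,0.17],
    [0,-0.003,0.11],
    [0,-0.003,0.05],
  ],
  fingers=[0.6,0.6,0.6,0.6,0.6,0,0,0,0,0,0],
  force=70,
)

```text
time_s: 9.32
tcp_pos: [0.4717, -0.0013, 0.1514]
orientation: [0.0, 0.727, 0.687, -0.0]
ft_force: [1.5, 0.8, 0.8]
width: 0.0001
finger_force: 0.0
```

```bash
python3 - <<'E'
from h import *
st(); stems()
o=np.array([.4776,.2480]);y=np.array([.1184,.993])
for k in(-.048,0,.048): print(k,o+k*y)
g=o-.048*y
go([*g,.15],83.2)
E
```

```text
t 9.32 tcp [ 0.4717 -0.0013  0.1514] F [1.5 0.8 0.8] w 0.0001 ff 0.0 j [-0.67  0.18  0.61  2.14 -0.14  0.86 -0.04]
[320. 185.] 2297 rect mm [469.1  -1.8] [101.4  23.8] 85.6 z med/max 0.0259 0.0283
[571. 184.] 896 rect mm [724.8 -14.1] [34.7 30.6] 22.9 z med/max 0.0153 0.0166
[390. 217.] 2094 rect mm [539.  -39.4] [102.2  25.8] 73.6 z med/max 0.0258 0.0283
[617. 391.] 323 rect mm [ 828.3 -280.1] [ 43.  101.3] 52.1 z med/max 0.0193 0.0407
-0.048 [0.4719168 0.200336 ]
0 [0.4776 0.248 ]
0.048 [0.4832832 0.295664 ]
slide [ 0.2016 -0.0148  0.0085] rot [  0.5   0.2 -86.5]
```

The fingers closed on nothing, probably because the lift began too soon. Repeating with a dwell and a check before lifting.

Request:
play_rows(
  delta_rot=[
    [0,0,0],
    [0,0,0],
    [0,0,0],
    [0,0,0],
    [0,0,0],
  ],
  slide=[
    [0,0,0.03],
    [0,0,0.06],
    [0,0,0.11],
    [0,0,0.147],
    [0,0,0.147],
  ],
  fingers=[0.6,0.6,0.6,0.6,0.6],
)

```text
time_s: 10.0
tcp_pos: [0.4706, -0.0014, 0.0012]
orientation: [-0.001, 0.727, 0.687, -0.001]
ft_force: [-0.3, -0.6, 0.4]
width: 0.0511
finger_force: 0.0
```

Request:
play_rows(
  delta_rot=[
    [0,0,0],
    [0,0,0],
    [0,0,0],
    [0,0,0],
    [0,0,0],
    [0,0,0],
  ],
  slide=[
    [0,0,0],
    [0,0,0],
    [0,0,0],
    [0,0,0],
    [0,0,0],
    [0,0,0],
  ],
  fingers=[0,0,0,0,0,0],
)

```text
time_s: 10.75
tcp_pos: [0.4762, -0.0012, 0.0061]
orientation: [0.002, 0.727, 0.687, 0.004]
ft_force: [-6.4, -3.7, 69.4]
width: 0.0002
finger_force: 34.4
```

```bash
python3 - <<'E'
from h import *
st(); im,d,m=snap('wrist','w3.png'); stems()
E
```

```text
t 10.75 tcp [ 0.4762 -0.0012  0.0061] F [-6.4 -3.7 69.4] w 0.0002 ff 34.4 j [-0.51  0.45  0.46  2.23 -0.4   0.53  0.19]
[316. 204.] 3611 rect mm [473.6  24.1] [48.7 23.7] 85.8 z med/max 0.0258 0.0282
[453. 266.] 3240 rect mm [546.9 -14.4] [50.2 23.8] 74.4 z med/max 0.0259 0.028
```

View pics/w3.png

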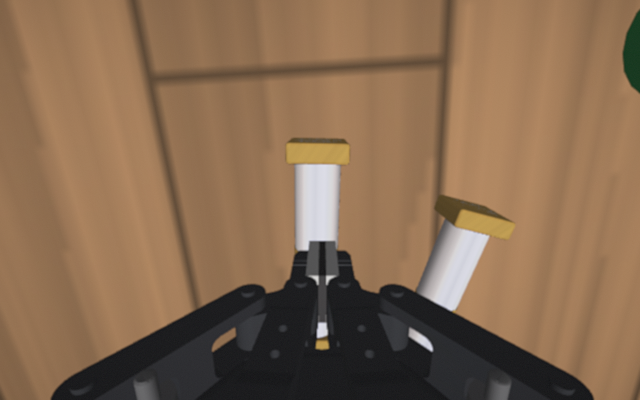

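```bash
python3 - <<'E'
from h import *
im,d,m=snap('wrist'); P=cloud(d,m)
for v in range(225,350,8): print(v,im[v,322],np.round(P[v,322],3),np.round(P[v,300],3))
E
```

```text
225 [220 220 229] [0.476 0.017 0.027] [0.465 0.016 0.024]
233 [219 220 229] [0.476 0.012 0.027] [0.464 0.012 0.025]
241 [103 103 110] [0.476 0.009 0.03 ] [0.464 0.007 0.024]
249 [26 23 25] [0.476 0.009 0.039] [0.464 0.002 0.023]
257 [25 26 26] [0.476 0.009 0.048] [0.465 0.006 0.041]
265 [27 27 28] [0.475 0.009 0.055] [0.465 0.006 0.047]
273 [25 25 26] [0.475 0.009 0.062] [0.466 0.006 0.054]
281 [71 68 69] [0.475 0.007 0.064] [0.467 0.013 0.073]
289 [71 69 70] [0.475 0.004 0.065] [0.467 0.011 0.075]
297 [71 70 71] [0.475 0.    0.065] [0.468 0.011 0.081]
305 [70 68 69] [ 0.475 -0.004  0.064] [0.468 0.011 0.084]
313 [69 68 69] [ 0.474 -0.008  0.063] [0.469 0.016 0.096]
321 [81 79 82] [ 0.474 -0.012  0.063] [0.469 0.016 0.099]
329 [215 216 225] [ 0.472 -0.046  0.027] [0.47  0.016 0.102]
337 [124 117 113] [ 0.472 -0.052  0.027] [0.47  0.015 0.104]
345 [190 155  83] [ 0.472 -0.055  0.03 ] [0.47  0.015 0.107]
```

The depth along the fingers shows their tips about 21 mm higher than the reported TCP: they rest on the stem's top at z≈0.028. I'll allow for that, back off, open and go deeper.

Request:
play_rows(
  delta_rot=[
    [0,0,0],
    [0,0,0],
    [0,0,0],
    [0,0,0],
    [0,0,0],
    [0,0,0],
    [0,0,0],
    [0,0,0],
    [0,0,0],
  ],
  slide=[
    [0,0,-0.02],
    [0,0,-0.03],
    [0,0.002,-0.03],
    [0,0.002,-0.03],
    [0,0.002,-0.01],
    [0,0.002,0.008],
    [0,0.002,0.014],
    [0,0.002,0.018],
    [0,0.002,0.018],
  ],
  fingers=[0,0.6,0.6,0.6,0.6,0.6,0.6,0.6,0.6],
)

```text
time_s: 12.02
tcp_pos: [0.474, -0.0013, -0.0157]
orientation: [-0.0, 0.727, 0.687, -0.0]
ft_force: [0.2, 0.4, -0.6]
width: 0.0515
finger_force: 0.0
```

Request:
play_rows(
  delta_rot=[
    [0,0,0],
    [0,0,0],
    [0,0,0],
    [0,0,0],
    [0,0,0],
  ],
  slide=[
    [0,0,0],
    [0,0,0],
    [0,0,0],
    [0,0,0],
    [0,0,0],
  ],
  fingers=[0.3,0,0,0,0],
)

```text
time_s: 12.65
tcp_pos: [0.4742, -0.0011, -0.0151]
orientation: [0.0, 0.727, 0.687, 0.0]
ft_force: [-4.3, 0.1, 12.8]
width: 0.0213
finger_force: 68.0
```

Request:
play_rows(
  delta_rot=[
    [0,0,0],
    [0,0,0],
    [0,0,0],
    [0,0,-10],
    [0,0,-20],
    [0,0,-30],
    [0,0,-40],
    [0,0,-50],
    [0,0,-60],
    [0,0,-70],
    [0,0,-80],
    [0,0,-86.8],
  ],
  slide=[
    [0,0,-0.04],
    [0,0,-0.09],
    [0,0,-0.14],
    [0.02,0,-0.145],
    [0.045,-0.003,-0.145],
    [0.07,-0.005,-0.145],
    [0.095,-0.007,-0.145],
    [0.12,-0.009,-0.145],
    [0.145,-0.011,-0.145],
    [0.17,-0.013,-0.145],
    [0.19,-0.014,-0.145],
    [0.201,-0.015,-0.145],
  ],
  fingers=[0,0,0,0,0,0,0,0,0,0,0,0],
  force=80,
)

```text
time_s: 14.15
tcp_pos: [0.4701, 0.2014, 0.1294]
orientation: [0.0, 0.053, 0.999, 0.0]
ft_force: [0.5, 0.0, -2.0]
width: 0.0216
finger_force: 78.6
```

```bash
python3 - <<'E'
from h import *
st()
im,d,m=snap('wrist','w4.png'); P=cloud(d,m); z=P[:,:,2]
hsv=cv2.cvtColor(im,cv2.COLOR_RGB2HSV); S=hsv[:,:,1]
print('lands');blobs((z>.043)&(z<.048)&(S<60),P,15)
print('stem');blobs((z>.11)&(z<.19)&(S<60)&(hsv[:,:,2]>150),P,60)
print('collar');blobs((z>.11)&(z<.19)&(hsv[:,:,0]>12)&(hsv[:,:,0]<30)&(S>80),P,60)
E
```

```text
t 14.15 tcp [0.4701 0.2014 0.1294] F [ 0.5  0.  -2. ] w 0.0216 ff 78.6 j [-0.75  0.26  0.26  2.06 -0.09  0.83  1.02]
lands
[401. 163.] 113 rect mm [444.3 269.7] [ 7.1 13.6] 79.3 z med/max 0.0443 0.0463
[417. 163.] 111 rect mm [445.7 283.1] [ 6.8 13.7] 84.8 z med/max 0.0444 0.0462
[458. 163.] 104 rect mm [449.6 317.2] [ 6.9 13.6] 85.9 z med/max 0.0444 0.0461
[362. 163.] 35 rect mm [441.4 237.5] [ 2.5 12.7] 77.6 z med/max 0.0437 0.0454
[515. 201.] 74 rect mm [487.6 366.5] [ 5.9 13.7] 58.4 z med/max 0.0455 0.0479
[356. 236.] 67 rect mm [507.6 227.3] [ 6.3 13.4] 84.0 z med/max 0.0445 0.0464
[394. 238.] 89 rect mm [511.5 261.8] [ 6.1 14.3] 83.3 z med/max 0.0445 0.0462
[409. 238.] 92 rect mm [513.2 275. ] [ 6.2 14.3] 81.3 z med/max 0.0443 0.046
[447. 239.] 87 rect mm [517.5 309.4] [ 5.9 14.4] 88.3 z med/max 0.0445 0.0459
stem
[323. 222.] 4949 rect mm [443.9 204. ] [23.4 49. ] 83.2 z med/max 0.1704 0.1724
[584. 232.] 287 rect mm [490.  371.2] [14.8 14.1] 27.1 z med/max 0.1107 0.1115
[321. 314.] 2877 rect mm [491.2 198.7] [22.9 41.4] 81.8 z med/max 0.1703 0.1722
collar
[323. 157.] 2161 rect mm [414.9 207.5] [29.7  9.9] 83.5 z med/max 0.1745 0.1757
[322. 278.] 325 rect mm [469. 201.] [21.7  6.3] 86.6 z med/max 0.1706 0.1727
```

View pics/w4.png

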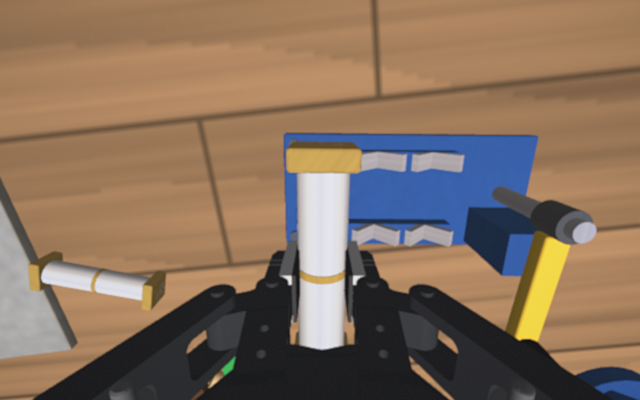

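The wrist view shows the stem held centrally: its ring at (321,278) lies within 1.2 mm of groove0's middle. Lowering.

Request:
play_rows(
  delta_rot=[
    [0,0,0],
    [0,0,0],
    [0,0,0],
    [0,0,0],
    [0,0,0],
    [0,0,0],
  ],
  slide=[
    [-0.001,0,0.04],
    [-0.001,0,0.08],
    [-0.001,0,0.1],
    [-0.001,0,0.108],
    [-0.001,0,0.112],
    [-0.001,0,0.113],
  ],
  fingers=[0,0,0,0,0,0],
)

```text
time_s: 14.95
tcp_pos: [0.4717, 0.2004, 0.0168]
orientation: [0.0, 0.056, 0.998, 0.0]
ft_force: [-0.2, 0.5, -0.7]
width: 0.0214
finger_force: 78.6
```

Request:
play_rows(
  delta_rot=[
    [0,0,0],
    [0,0,0],
    [0,0,0],
    [0,0,0],
    [0,0,0],
    [0,0,0],
    [0,0,0],
  ],
  slide=[
    [0,0,0],
    [0,0,0],
    [0,0,0],
    [0,0,0],
    [0,0,-0.03],
    [0,0,-0.09],
    [0,0,-0.15],
  ],
  fingers=[0,0.5,0.5,0.5,0.5,0.5,0.5],
)

```text
time_s: 15.82
tcp_pos: [0.471, 0.1999, 0.1678]
orientation: [-0.0, 0.056, 0.998, -0.0]
ft_force: [0.0, 1.4, -0.4]
width: 0.0429
finger_force: 0.0
```

```bash
python3 - <<'E'
from h import *
st(); stems()
go([.5435,-.038,.16],-17.7)
E
```

```text
t 15.82 tcp [0.471  0.1999 0.1678] F [ 0.   1.4 -0.4] w 0.0429 ff 0.0 j [-0.77  0.21  0.28  2.03 -0.07  0.92  1.  ]
[357. 186.] 5962 rect mm [480.  245.6] [147.3 105.3] 80.6 z med/max 0.0443 0.0578
[119. 263.] 1757 rect mm [539.3 -39.6] [102.9  25.6] 74.0 z med/max 0.0255 0.0282
slide [-0.0959 -0.2298  0.0146] rot [  0.5  -0.  101.2]
```

Request:
play_rows(
  delta_rot=[
    [0,0,10],
    [0,0,20],
    [0,0,30],
    [0,0,40],
    [0,0,50],
    [0,0,60],
    [0,0,70],
    [0,0,80],
    [0,0,90],
    [0,0,100.7],
    [0,0,100.7],
    [0,0,100.7],
  ],
  slide=[
    [-0.01,-0.024,0],
    [-0.02,-0.048,0],
    [-0.03,-0.072,0],
    [-0.04,-0.096,0],
    [-0.05,-0.12,0],
    [-0.06,-0.144,0],
    [-0.07,-0.168,0],
    [-0.08,-0.192,0],
    [-0.09,-0.216,0],
    [-0.096,-0.23,0],
    [-0.096,-0.23,0.04],
    [-0.096,-0.23,0.04],
  ],
  fingers=[0.6,0.6,0.6,0.6,0.6,0.6,0.6,0.6,0.6,0.6,0.6,0.6],
)

```text
time_s: 17.38
tcp_pos: [0.5393, -0.0392, 0.1244]
orientation: [-0.001, 0.805, 0.594, -0.002]
ft_force: [0.6, -0.4, -0.2]
width: 0.0512
finger_force: 0.0
```

```bash
python3 - <<'E'
from h import *
st(); stems(); go([.543,-.0388,-.015],-17.5)
E
```

```text
t 17.38 tcp [ 0.5393 -0.0392  0.1244] F [ 0.6 -0.4 -0.2] w 0.0512 ff 0.0 j [-0.59  0.37  0.67  2.02 -0.3   0.86 -0.05]
[521. 104.] 1378 rect mm [725.  -14.7] [34.8 29.8] 24.1 z med/max 0.0154 0.0166
[324. 191.] 2711 rect mm [539.9 -39.6] [100.9  23.8] 71.6 z med/max 0.0259 0.0282
[604. 354.] 730 rect mm [ 782.2 -293.4] [70.7 78.9] 32.1 z med/max 0.0187 0.041
slide [0.0014 0.0028 0.1409] rot [-0.1  0.1  0.4]
```

Request:
play_rows(
  delta_rot=[
    [0,0,0],
    [0,0,0],
    [0,0,0],
    [0,0,0],
    [0,0,0],
  ],
  slide=[
    [0.001,0.002,0.05],
    [0.001,0.002,0.1],
    [0.001,0.002,0.13],
    [0.001,0.002,0.14],
    [0.001,0.002,0.14],
  ],
  fingers=[0.6,0.6,0.6,0.6,0.6],
)

```text
time_s: 18.05
tcp_pos: [0.5438, -0.0387, -0.0128]
orientation: [0.0, 0.804, 0.594, 0.0]
ft_force: [-0.8, -1.1, 0.1]
width: 0.0512
finger_force: 0.0
```

Request:
play_rows(
  delta_rot=[
    [0,0,0],
    [0,0,0],
    [0,0,0],
    [0,0,0],
    [0,0,0],
  ],
  slide=[
    [0,0,0],
    [0,0,0],
    [0,0,0],
    [0,0,0],
    [0,0,0],
  ],
  fingers=[0.3,0,0,0,0],
)

```text
time_s: 18.68
tcp_pos: [0.544, -0.0385, -0.0121]
orientation: [0.0, 0.805, 0.594, 0.001]
ft_force: [-4.5, 1.0, 18.5]
width: 0.0215
finger_force: 77.6
```

```bash
python3 - <<'E'
from h import *
st(); go([.4825,.2957,.13],83.2)
E
```

```text
t 18.68 tcp [ 0.544  -0.0385 -0.0121] F [-4.5  1.  18.5] w 0.0215 ff 77.6 j [-0.44  0.59  0.51  2.08 -0.5   0.6   0.11]
slide [ 0.3014 -0.157  -0.1419] rot [ 1.000e-01  0.000e+00 -1.003e+02]
```

Request:
play_rows(
  delta_rot=[
    [0,0,0],
    [0,0,0],
    [0,0,-10],
    [0,0,-20],
    [0,0,-30],
    [0,0,-40],
    [0,0,-50],
    [0,0,-60],
    [0,0,-70],
    [0,0,-80],
    [0,0,-90],
    [0,0,-100.3],
  ],
  slide=[
    [0,0,-0.05],
    [0,0,-0.11],
    [0.01,-0.005,-0.142],
    [0.04,-0.02,-0.142],
    [0.07,-0.035,-0.142],
    [0.105,-0.055,-0.142],
    [0.14,-0.073,-0.142],
    [0.175,-0.091,-0.142],
    [0.21,-0.109,-0.142],
    [0.245,-0.127,-0.142],
    [0.28,-0.145,-0.142],
    [0.3014,-0.157,-0.142],
  ],
  fingers=[0,0,0,0,0,0,0,0,0,0,0,0],
)

```text
time_s: 20.18
tcp_pos: [0.4814, 0.2976, 0.129]
orientation: [0.0, 0.056, 0.998, 0.0]
ft_force: [0.4, -0.4, -0.7]
width: 0.0212
finger_force: 80.3
```

Request:
play_rows(
  delta_rot=[
    [0,0,0],
    [0,0,0],
  ],
  slide=[
    [0,0,0],
    [0,0,0],
  ],
  fingers=[0,0],
)

```text
time_s: 20.42
tcp_pos: [0.4822, 0.2948, 0.1286]
orientation: [0.0, 0.061, 0.998, -0.0]
ft_force: [-0.6, -0.1, -1.1]
width: 0.0214
finger_force: 80.3
```

```bash
python3 - <<'E'
from h import *
st()
im,d,m=snap('wrist','w5.png'); P=cloud(d,m); z=P[:,:,2]
hsv=cv2.cvtColor(im,cv2.COLOR_RGB2HSV); S=hsv[:,:,1]
print('lands');blobs((z>.043)&(z<.048)&(S<60),P,15)
print('stem');blobs((z>.11)&(z<.19)&(S<60)&(hsv[:,:,2]>150),P,60)
print('collar');blobs((z>.11)&(z<.19)&(hsv[:,:,0]>12)&(hsv[:,:,0]<30)&(S>80),P,60)
print('placed');blobs((z>.047)&(z<.062)&(hsv[:,:,0]>12)&(hsv[:,:,0]<30)&(S>80),P,60)
E
```

```text
t 20.43 tcp [0.4822 0.2948 0.1286] F [-0.6 -0.1 -1.1] w 0.0214 ff 80.3 j [-0.83  0.34  0.2   1.94 -0.09  0.86  0.87]
lands
[223. 172.] 108 rect mm [447.6 215.8] [ 1.2 46.8] 83.6 z med/max 0.0461 0.0479
[188. 161.] 107 rect mm [434.6 188.1] [ 6. 14.] 82.2 z med/max 0.0446 0.0463
[230. 161.] 111 rect mm [438.5 223. ] [ 7.2 13.6] 86.0 z med/max 0.0444 0.046
[246. 161.] 110 rect mm [440. 236.] [ 6.6 13.6] 79.4 z med/max 0.0444 0.046
[285. 158.] 18 rect mm [442.2 267.7] [ 1.9 10.2] 80.4 z med/max 0.0438 0.045
[407. 195.] 35 rect mm [485.5 367.8] [ 3.5 12.5] 33.2 z med/max 0.0455 0.0478
[229. 230.] 102 rect mm [498.5 209.6] [ 1.9 48.4] 83.5 z med/max 0.0461 0.0479
[252. 236.] 88 rect mm [507.6 227.8] [ 6.4 14.5] 80.3 z med/max 0.0443 0.0462
[290. 235.] 68 rect mm [509.9 262.3] [ 5.5 10.8] 81.8 z med/max 0.0445 0.0458
[198. 237.] 86 rect mm [502.2 180.4] [ 5.7 13.9] 81.9 z med/max 0.0444 0.0464
[237. 237.] 89 rect mm [506.3 215.1] [ 7.  14.1] 83.2 z med/max 0.0442 0.0461
stem
[322. 222.] 4687 rect mm [456.8 297.6] [23.4 49.1] 82.6 z med/max 0.1666 0.1686
[441. 228.] 295 rect mm [490.2 371.4] [14.3 14.3] 59.3 z med/max 0.1106 0.1116
[321. 314.] 2864 rect mm [505.2 291.5] [23.7 43.1] 81.7 z med/max 0.1666 0.1685
collar
[323. 160.] 1819 rect mm [428.  301.5] [29.5  9.9] 82.6 z med/max 0.1707 0.172
[322. 276.] 320 rect mm [480.6 294.4] [21.3  9.1] 84.2 z med/max 0.1671 0.1689
placed
[204. 138.] 525 rect mm [416.8 209.7] [30.4  9.6] 83.4 z med/max 0.0594 0.0618
[213. 205.] 106 rect mm [471.4 203.4] [20.5  3.6] 81.0 z med/max 0.0557 0.0583
[219. 266.] 426 rect mm [526.1 196.4] [31.5 10.8] 83.7 z med/max 0.0593 0.0618
```

View pics/w5.png

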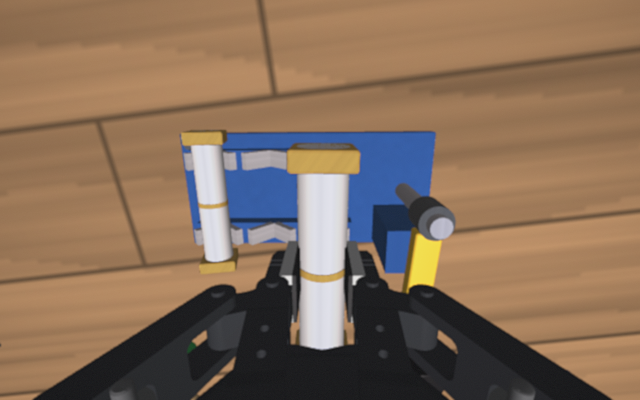

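Stem 1 sits level in groove0 with its collars outside the rails; stem 2 is about 1.5 mm off groove2's line. Lowering it.

Request:
play_rows(
  delta_rot=[
    [0,0,0],
    [0,0,0],
    [0,0,0],
    [0,0,0],
    [0,0,0],
    [0,0,0],
  ],
  slide=[
    [0,0.001,0.04],
    [0,0.001,0.08],
    [0,0.001,0.098],
    [0,0.001,0.105],
    [0,0.001,0.109],
    [0,0.001,0.109],
  ],
  fingers=[0,0,0,0,0,0],
)

```text
time_s: 21.22
tcp_pos: [0.4824, 0.2968, 0.02]
orientation: [0.0, 0.06, 0.998, 0.0]
ft_force: [-0.4, 0.4, -2.5]
width: 0.0207
finger_force: 80.2
```

Request:
play_rows(
  delta_rot=[
    [0,0,0],
    [0,0,0],
    [0,0,0],
    [0,0,0],
    [0,0,0],
    [0,0,0],
    [0,0,0],
  ],
  slide=[
    [0,0,0],
    [0,0,0],
    [0,0,0],
    [0,0,0],
    [0,0,-0.03],
    [0,0,-0.09],
    [0,0,-0.17],
  ],
  fingers=[0,0.5,0.5,0.5,0.5,0.5,0.5],
)

```text
time_s: 22.1
tcp_pos: [0.4816, 0.2962, 0.1732]
orientation: [-0.0, 0.06, 0.998, -0.0]
ft_force: [1.0, 0.7, -0.1]
width: 0.0428
finger_force: 0.0
```

```bash
python3 - <<'E'
from h import *
st()
im,d,m=snap('wrist','w6.png'); P=cloud(d,m); z=P[:,:,2]
hsv=cv2.cvtColor(im,cv2.COLOR_RGB2HSV); S=hsv[:,:,1]; H=hsv[:,:,0]
print('placed');blobs((z>.047)&(z<.063)&(H>12)&(H<30)&(S>80),P,50)
print('bar');blobs((z>.07)&(z<.15)&(H>20)&(H<35)&(S>150),P,50)
print('knob');blobs((z>.115)&(z<.16)&(S<60)&(P[:,:,0]>.55),P,50)
E
```

```text
t 22.1 tcp [0.4816 0.2962 0.1732] F [ 1.   0.7 -0.1] w 0.0428 ff 0.0 j [-0.84  0.29  0.22  1.9  -0.07  0.96  0.86]
placed
[220. 134.] 381 rect mm [416.8 210.3] [29.3  9.4] 83.4 z med/max 0.0598 0.0626
[323. 134.] 360 rect mm [428.2 303.2] [28.9  9.5] 83.3 z med/max 0.0603 0.0616
[227. 192.] 74 rect mm [471.4 202.9] [22.2  3.4] 83.0 z med/max 0.0559 0.0583
[323. 192.] 74 rect mm [482.8 296.7] [21.7  3.4] 81.8 z med/max 0.056 0.0587
[231. 245.] 326 rect mm [526.2 196.5] [31.  10.6] 83.7 z med/max 0.0596 0.0627
[323. 245.] 314 rect mm [537.2 290.5] [29.8  9.5] 83.1 z med/max 0.0601 0.0615
bar
[405. 243.] 1201 rect mm [531.6 363.2] [20.5 63.9] 80.3 z med/max 0.0941 0.0953
knob
[618. 361.] 489 rect mm [651.3 541.8] [41.3  9.2] 61.3 z med/max 0.1239 0.1259
[633. 393.] 179 rect mm [693.3 563.6] [ 5.4 24. ] 56.5 z med/max 0.1183 0.1232
```

Both stems lie level in groove0 and groove2 (collar tops at z≈0.060). Back to the knob.

```bash
python3 - <<'E'
from h import *
go([.600,.353,.175],83.2);go([.600,.353,.082],83.2)
E
```

```text
slide [-0.1077  0.0684  0.0076] rot [ 0.4  0.3 -0.1]
slide [-0.1072  0.0678  0.1005] rot [ 0.4  0.3 -0.1]
```

Request:
play_rows(
  delta_rot=[
    [0,0,0],
    [0,0,0],
    [0,0,0],
    [0,0,0],
    [0,0,0],
    [0,0,0],
  ],
  slide=[
    [-0.03,0.02,-0.01],
    [-0.07,0.045,-0.01],
    [-0.1,0.063,-0.01],
    [-0.108,0.068,-0.005],
    [-0.108,0.068,0],
    [-0.108,0.068,0],
  ],
  fingers=[0.7,0.7,0.7,0.7,0.7,0.7],
)

```text
time_s: 22.9
tcp_pos: [0.5962, 0.3507, 0.1711]
orientation: [-0.001, 0.059, 0.998, -0.0]
ft_force: [-0.0, -0.3, 0.2]
width: 0.0595
finger_force: 0.0
```

```bash
python3 - <<'E'
from h import *
st()
im,d,m=snap('wrist','w7.png'); P=cloud(d,m); z=P[:,:,2]
hsv=cv2.cvtColor(im,cv2.COLOR_RGB2HSV); S=hsv[:,:,1]; H=hsv[:,:,0]
print('bar');blobs((z>.07)&(z<.15)&(H>20)&(H<35)&(S>150),P,50)
print('knob');blobs((z>.125)&(z<.145)&(P[:,:,0]>.55),P,50)
E
```

```text
t 22.9 tcp [0.5962 0.3507 0.1711] F [-0.  -0.3  0.2] w 0.0595 ff 0.0 j [-0.78  0.49  0.22  1.61 -0.12  1.05  0.93]
bar
[328. 137.] 2743 rect mm [545.5 361.5] [19.2 91.1] 79.6 z med/max 0.0942 0.0957
[320. 263.] 1178 rect mm [643.4 343.6] [19.2 72.8] 79.8 z med/max 0.0942 0.0956
knob
[324. 220.] 976 rect mm [598.1 351.6] [24.7 25.2] 84.8 z med/max 0.1321 0.1334
[590. 261.] 225 rect mm [657.7 551.7] [52.   6.1] 61.4 z med/max 0.1254 0.1262
[600. 316.] 3132 rect mm [697.3 567.4] [104.6  65.1] 66.1 z med/max 0.1312 0.1439
```

Request:
play_rows(
  delta_rot=[
    [0,0,0],
    [0,0,0],
    [0,0,0],
    [0,0,0],
    [0,0,0],
    [0,0,0],
    [0,0,0],
    [0,0,0],
    [0,0,0],
  ],
  slide=[
    [-0.004,0,0.04],
    [-0.004,0,0.08],
    [-0.004,0,0.09],
    [-0.004,0,0.09],
    [-0.004,0,0.09],
    [-0.004,0,0.09],
    [-0.004,0,0.09],
    [-0.004,0,0.09],
    [-0.004,0,0.09],
  ],
  fingers=[0.7,0.7,0.7,0.7,0,0,0,0,0],
  force=100,
)

```text
time_s: 24.08
tcp_pos: [0.6021, 0.3512, 0.0835]
orientation: [0.001, 0.06, 0.998, 0.001]
ft_force: [-2.2, -1.4, 9.8]
width: 0.0233
finger_force: 97.5
```

Request:
play_rows(
  delta_rot=[
    [0,0,0],
    [0,0,0],
    [0,0,0],
  ],
  slide=[
    [0,0,-0.01],
    [0,0,-0.015],
    [0,0,-0.015],
  ],
  fingers=[0,0,0],
)

```text
time_s: 24.45
tcp_pos: [0.6012, 0.3506, 0.0967]
orientation: [-0.0, 0.06, 0.998, -0.0]
ft_force: [3.8, 1.0, -16.2]
width: 0.0231
finger_force: 98.8
```

```bash
python3 - <<'E'
from h import *
st()
im,d,m=snap('wrist'); P=cloud(d,m); hsv=cv2.cvtColor(im,cv2.COLOR_RGB2HSV)
blobs((hsv[:,:,0]>20)&(hsv[:,:,0]<35)&(hsv[:,:,1]>150),P,100)
E
```

```text
t 24.45 tcp [0.6012 0.3506 0.0967] F [  3.8   1.  -16.2] w 0.0231 ff 98.8 j [-0.77  0.58  0.21  1.66 -0.14  0.93  0.94]
[330. 137.] 6687 rect mm [544.7 360.9] [19.4 93. ] 79.2 z med/max 0.1063 0.1076
[315. 325.] 1443 rect mm [629.6 344.6] [19.2 80.7] 79.1 z med/max 0.1063 0.1438
```

Request:
play_rows(
  delta_rot=[
    [0,0,9.5],
    [0,0,19.5],
    [0,0,29.5],
    [0,0,39.5],
    [0,0,49.5],
    [0,0,59.5],
    [0,0,69.5],
    [0,0,78.5],
    [0,0,84.5],
    [0,0,86.5],
    [0,0,86.5],
  ],
  slide=[
    [0.0026,-0.018,0],
    [0.0085,-0.0363,0],
    [0.0175,-0.0532,0],
    [0.0294,-0.0683,0],
    [0.0436,-0.0811,0],
    [0.0599,-0.0913,0],
    [0.0776,-0.0985,0],
    [0.0945,-0.1022,0],
    [0.106,-0.1033,0],
    [0.1105,-0.1033,0],
    [0.1105,-0.1033,0],
  ],
  fingers=[0,0,0,0,0,0,0,0,0,0,0],
)

```text
time_s: 25.88
tcp_pos: [0.4785, 0.2605, 0.0964]
orientation: [0.0, 0.727, 0.687, -0.001]
ft_force: [-2.5, -4.8, -15.4]
width: 0.0231
finger_force: 99.1
```

```bash
python3 - <<'E'
from h import *
st()
im,d,m=snap('wrist'); P=cloud(d,m); hsv=cv2.cvtColor(im,cv2.COLOR_RGB2HSV)
blobs((hsv[:,:,0]>20)&(hsv[:,:,0]<35)&(hsv[:,:,1]>150),P,100)
E
```

```text
t 25.88 tcp [0.4785 0.2605 0.0964] F [ -2.5  -4.8 -15.4] w 0.0231 ff 99.1 j [-1.11  0.41  0.61  2.03 -0.32  0.8  -0.36]
[329. 136.] 6620 rect mm [485.4 320.8] [101.7  23.3] 81.7 z med/max 0.106 0.1073
[316. 325.] 1438 rect mm [473.7 230.9] [80.7 19.3] 83.4 z med/max 0.106 0.1433
```

Request:
play_rows(
  delta_rot=[
    [0,0,0],
    [0,0,0],
    [0,0,0],
    [0,0,0],
    [0,0,0],
  ],
  slide=[
    [0,0,0.01],
    [0,0,0.02],
    [0,0,0.029],
    [0,0,0.034],
    [0,0,0.034],
  ],
  fingers=[0,0,0,0,0],
)

```text
time_s: 26.55
tcp_pos: [0.4787, 0.2604, 0.0621]
orientation: [-0.0, 0.727, 0.687, -0.001]
ft_force: [-4.2, -5.5, -11.8]
width: 0.0234
finger_force: 99.6
```

```bash
python3 - <<'E'
from h import *
st()
im,d,m=snap('wrist'); P=cloud(d,m); hsv=cv2.cvtColor(im,cv2.COLOR_RGB2HSV)
blobs((hsv[:,:,0]>20)&(hsv[:,:,0]<35)&(hsv[:,:,1]>150),P,100)
E
```

```text
t 26.55 tcp [0.4787 0.2604 0.0621] F [ -4.2  -5.5 -11.8] w 0.0234 ff 99.6 j [-1.07  0.46  0.57  2.05 -0.37  0.73 -0.32]
[328. 136.] 6636 rect mm [486.2 318.6] [96.8 23.2] 83.5 z med/max 0.072 0.0732
[316. 326.] 1400 rect mm [474.2 231.1] [80.8 19.2] 82.8 z med/max 0.072 0.1092
```

Request:
play_rows(
  delta_rot=[
    [0,0,0],
    [0,0,0],
    [0,0,0],
    [0,0,0],
    [0,0,0],
    [0,0,0],
    [0,0,0],
    [0,0,0],
  ],
  slide=[
    [0,0,0.001],
    [0,0,0.001],
    [0,0,0.001],
    [0,0,0.001],
    [0,0,-0.03],
    [0,0,-0.08],
    [0,0,-0.14],
    [0,0,-0.16],
  ],
  fingers=[0,0.7,0.7,0.7,0.7,0.7,0.7,0.7],
)

```text
time_s: 27.6
tcp_pos: [0.4807, 0.262, 0.2264]
orientation: [-0.0, 0.727, 0.686, 0.003]
ft_force: [0.3, 1.1, -0.7]
width: 0.0598
finger_force: 0.0
```

```bash
python3 - <<'E'
from h import *
st()
im,d,m=snap('wrist','w8.png'); P=cloud(d,m); z=P[:,:,2]; hsv=cv2.cvtColor(im,cv2.COLOR_RGB2HSV);H=hsv[:,:,0];S=hsv[:,:,1]
blobs((H>20)&(H<35)&(S>150)&(z>.065),P,100)
print('placed');blobs((z>.047)&(z<.063)&(H>12)&(H<30)&(S>80),P,50)
im,d,m=snap('top'); P=cloud(d,m); z=P[:,:,2]; ok=(P[:,:,0]>.35)&(P[:,:,0]<.65)&(P[:,:,1]<-.1)&(P[:,:,1]>-.45)
blobs(ok&(z>.05),P)
im,d,m=snap('side'); P=cloud(d,m); z=P[:,:,2]; ok=(P[:,:,0]>.35)&(P[:,:,0]<.65)&(P[:,:,1]<-.1)&(P[:,:,1]>-.45)
blobs(ok&(z>.05),P)
cv2.imwrite('pics/s8.png',cv2.resize(im[220:400,200:480,::-1],None,fx=2.5,fy=2.5))
E
```

```text
t 27.6 tcp [0.4807 0.262  0.2264] F [ 0.3  1.1 -0.7] w 0.0598 ff 0.0 j [-1.21  0.24  0.71  1.91 -0.18  1.05 -0.49]
[322. 128.] 1530 rect mm [483.6 315.8] [90.3 18.6] 83.5 z med/max 0.0708 0.0723
[317. 225.] 797 rect mm [472.3 216.6] [73. 19.] 83.4 z med/max 0.0707 0.0724
placed
[272. 145.] 263 rect mm [427.8 303.7] [29.3 10.1] 83.0 z med/max 0.0602 0.0616
[372. 151.] 252 rect mm [536.9 290.7] [29.7 10. ] 83.2 z med/max 0.0601 0.0616
[271. 225.] 221 rect mm [416.5 209.8] [30.   9.9] 82.7 z med/max 0.0599 0.0625
[363. 230.] 208 rect mm [525.6 196.9] [30.8 10.3] 82.8 z med/max 0.0598 0.0622
[373. 192.] 173 rect mm [ 559.7 -199.1] [59.9 60.7] 35.0 z med/max 0.08 0.0889
[429. 229.] 211 rect mm [ 460.4 -357.7] [61.2 59.3] 87.3 z med/max 0.0765 0.0885
[339. 271.] 415 rect mm [ 559.8 -202.4] [61.9 59.6] 79.3 z med/max 0.0713 0.0854
[313. 335.] 473 rect mm [ 461.1 -360. ] [61.3 60.3] 43.6 z med/max 0.0729 0.0858
```

View pics/w8.png

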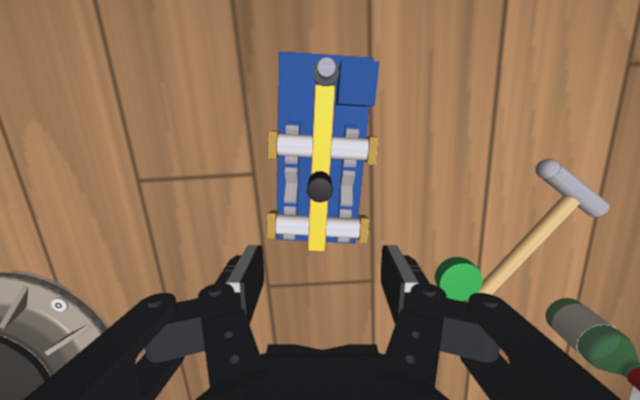

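View pics/s8.png

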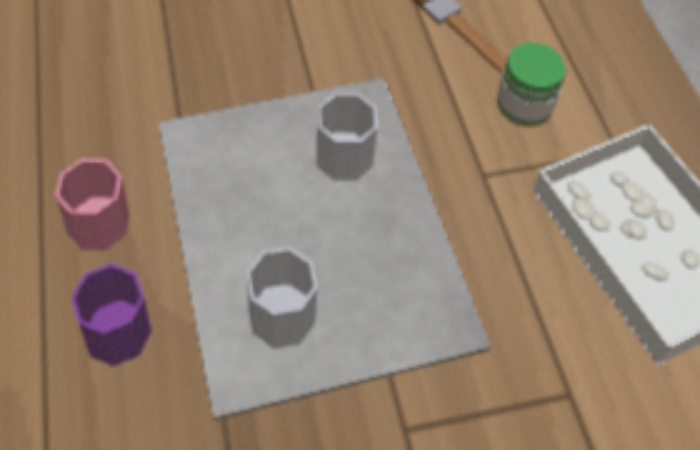

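The bar lies across both clamped stems: wrist view bar (320,150)–(317,245), stems at (323,148) and (317,228). The crop shows both bowls still mouth-up on the slab. I'll flip the bowls in two 90° tilts, starting from a 45° lean over the far bowl.

```bash
cat >> h.py <<'E'
def bowl(C,yaw,tilt,back,**k):
    R=down(yaw,tilt); z=R.as_matrix()[:,2]; p=np.array(C)+(.04-back)*z
    print('tcp',np.round(p,3),end=' '); go(p,R=R,**k)
E
python3 - <<'E'
from h import *
bowl([.56,-.2005,.048],-11,-45,.2)
E
```

```text
tcp [ 0.582 -0.089  0.161] slide [-0.345   0.1218  0.062 ] rot [  3.1 -45.1   7.3]
```

Request:
play_rows(
  delta_rot=[
    [0,0,0],
    [0,-6,1],
    [0,-12,2],
    [1,-18,3],
    [1,-24,4],
    [2,-30,5],
    [2,-36,6],
    [3,-42,7],
    [3.1,-45.1,7.3],
    [3.1,-45.1,7.3],
    [3.1,-45.1,7.3],
    [3.1,-45.1,7.3],
  ],
  slide=[
    [-0.04,0.012,0],
    [-0.09,0.03,0],
    [-0.14,0.048,0],
    [-0.19,0.066,0.01],
    [-0.24,0.084,0.02],
    [-0.28,0.1,0.03],
    [-0.32,0.115,0.045],
    [-0.345,0.1218,0.055],
    [-0.345,0.1218,0.062],
    [-0.345,0.1218,0.062],
    [-0.345,0.1218,0.062],
    [-0.345,0.1218,0.062],
  ],
  fingers=[1,1,1,1,1,1,1,1,1,1,1,1],
)

```text
time_s: 29.25
tcp_pos: [0.5809, -0.0904, 0.1612]
orientation: [0.243, 0.713, 0.587, -0.296]
ft_force: [-0.1, -0.3, -0.4]
width: 0.0858
finger_force: 0.0
```

```bash
python3 - <<'E'
from h import *
st(); bowl([.56,-.2005,.048],-11,-45,.2); bowl([.56,-.2005,.048],-11,-45,0)
im,d,m=snap('wrist','w9.png'); P=cloud(d,m); z=P[:,:,2]
ok=(P[:,:,0]>.35)&(P[:,:,0]<.65)&(P[:,:,1]<-.1)&(P[:,:,1]>-.45)&(z<.1)
blobs(ok&(z>.06),P)
E
```

```text
t 29.25 tcp [ 0.5809 -0.0904  0.1612] F [-0.1 -0.3 -0.4] w 0.0858 ff 0.0 j [-0.96  0.75  0.89  1.82  0.2   1.09 -0.45]
tcp [ 0.582 -0.089  0.161] slide [ 0.0008  0.0005 -0.0007] rot [-0.1  0.1 -0. ]
tcp [ 0.555 -0.228  0.02 ] slide [0.0011 0.0008 0.1993] rot [-0.1  0.1 -0. ]
[320. 197.] 2401 rect mm [ 556.6 -199.1] [62.2 59.9] 78.2 z med/max 0.0747 0.0849
[278. 252.] 1026 rect mm [ 457.1 -357.2] [61.6 60.9] 89.6 z med/max 0.0755 0.085
```

View pics/w9.png

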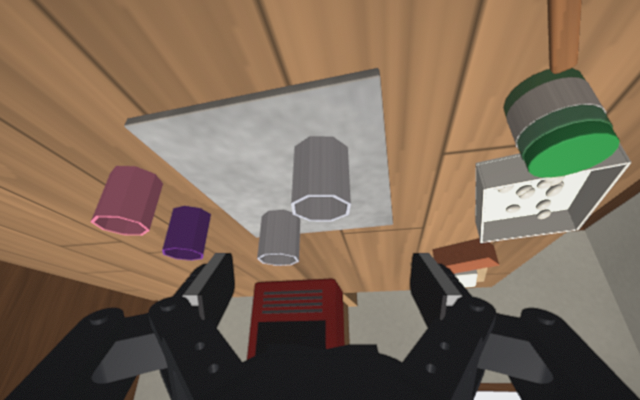

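The wrist image (flipped by the lean) shows the target bowl centred at (320,180) between the fingers. Advancing along the tool axis.

Request:
play_rows(
  delta_rot=[
    [0,0,0],
    [0,0,0],
    [0,0,0],
    [0,0,0],
    [0,0,0],
    [0,0,0],
  ],
  slide=[
    [0.001,0,0.05],
    [0.001,0,0.1],
    [0.001,0,0.14],
    [0.001,0,0.175],
    [0.001,0,0.194],
    [0.001,0,0.194],
  ],
  fingers=[1,1,1,1,1,1],
)

```text
time_s: 30.05
tcp_pos: [0.5541, -0.2251, 0.0233]
orientation: [0.244, 0.713, 0.587, -0.297]
ft_force: [0.2, 0.6, 0.5]
width: 0.0852
finger_force: 0.0
```

Request:
play_rows(
  delta_rot=[
    [0,0,0],
    [0,0,0],
    [0,0,0],
    [0,0,0],
    [0,0,0],
  ],
  slide=[
    [0,0,0],
    [0,0,0],
    [0,0,0],
    [0,0,0],
    [0,0,0],
  ],
  fingers=[0.6,0.4,0.4,0.4,0.4],
  force=60,
)

```text
time_s: 30.68
tcp_pos: [0.5556, -0.2233, 0.0241]
orientation: [0.244, 0.712, 0.588, -0.296]
ft_force: [-0.6, 4.8, 6.7]
width: 0.0589
finger_force: 63.9
```

```bash
python3 - <<'E'
from h import *
st()
# lift 90mm straight up, then tilt to +45 about bowl centre; lay: bowl centre at z=.012+.030
R=down(-11,-45)
bowl([.56,-.2005,.13],-11,-45,.006)
for t in (-22,0,22,45): bowl([.56,-.2005,.13],-11,t,.006)
bowl([.56,-.2005,.043],-11,45,.006)
E
```

```text
t 30.68 tcp [ 0.5556 -0.2233  0.0241] F [-0.6  4.8  6.7] w 0.0589 ff 63.9 j [-0.74  0.92  0.82  1.96  0.2   0.71 -0.44]
tcp [ 0.555 -0.224  0.106] slide [-0.0586 -0.     -0.0572] rot [0.  0.1 0. ]
tcp [ 0.558 -0.213  0.098] slide [-0.0453 -0.     -0.0599] rot [ 0.  23.1  0. ]
tcp [ 0.56  -0.2    0.096] slide [-0.0346 -0.     -0.0672] rot [ 0.  45.1  0. ]
tcp [ 0.562 -0.188  0.098] slide [-0.0273  0.     -0.078 ] rot [ 0.  67.1  0. ]
tcp [ 0.565 -0.177  0.106] slide [-0.0247  0.     -0.0913] rot [ 0.  90.1  0. ]
tcp [ 0.565 -0.177  0.019] slide [ 0.037  -0.     -0.0299] rot [ 0.  90.1  0. ]
```

Request:
play_rows(
  delta_rot=[
    [0,0,0],
    [0,0,0],
    [0,9,0],
    [0,18,0],
    [0,27,0],
    [0,36,0],
    [0,45,0],
    [0,54,0],
    [0,63,0],
    [0,72,0],
    [0,81,0],
    [0,90,0],
  ],
  slide=[
    [-0.025,0,-0.025],
    [-0.0586,0,-0.0572],
    [-0.053,0,-0.058],
    [-0.048,0,-0.059],
    [-0.043,0,-0.061],
    [-0.039,0,-0.064],
    [-0.035,0,-0.067],
    [-0.031,0,-0.071],
    [-0.028,0,-0.076],
    [-0.026,0,-0.081],
    [-0.025,0,-0.086],
    [-0.0247,0,-0.0913],
  ],
  fingers=[0.4,0.4,0.4,0.4,0.4,0.4,0.4,0.4,0.4,0.4,0.4,0.4],
)

```text
time_s: 32.17
tcp_pos: [0.5644, -0.1783, 0.1067]
orientation: [-0.243, 0.713, 0.588, 0.296]
ft_force: [0.0, 1.3, -1.7]
width: 0.0592
finger_force: 65.0
```

```bash
python3 - <<'E'
from h import *
st(); bowl([.56,-.2005,.043],-11,45,.006)
im,d,m=snap('side'); P=cloud(d,m); z=P[:,:,2]
cv2.imwrite('pics/s10.png',cv2.resize(im[180:400,180:480,::-1],None,fx=2.5,fy=2.5))
E
```

```text
t 32.17 tcp [ 0.5644 -0.1783  0.1067] F [ 0.   1.3 -1.7] w 0.0592 ff 65.0 j [ 0.48  0.66  0.17  1.76 -0.84  1.28  0.92]
tcp [ 0.565 -0.177  0.019] slide [-0.0611 -0.0002  0.0629] rot [ 0.1 -0.1  0.1]
```

View pics/s10.png

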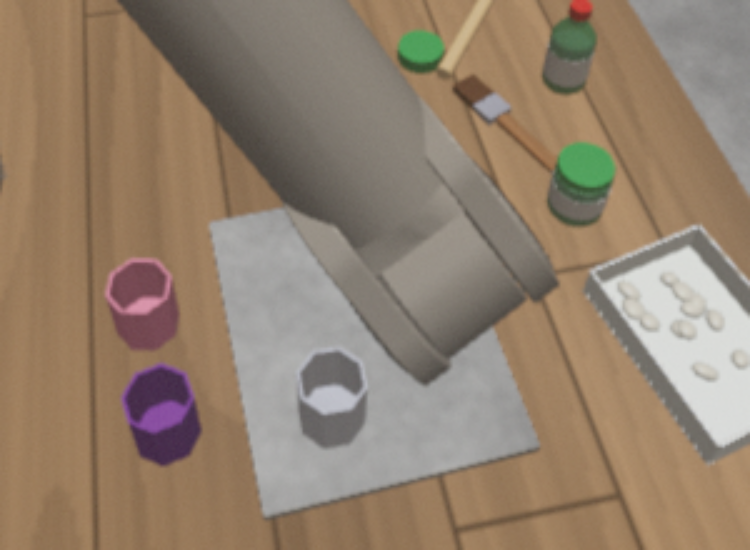

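Request:
play_rows(
  delta_rot=[
    [0,0,0],
    [0,0,0],
    [0,0,0],
    [0,0,0],
    [0,0,0],
  ],
  slide=[
    [-0.025,0,0.025],
    [-0.045,0,0.045],
    [-0.057,0,0.057],
    [-0.061,0,0.061],
    [-0.061,0,0.061],
  ],
  fingers=[0.4,0.4,0.4,0.4,0.4],
)

```text
time_s: 32.85
tcp_pos: [0.5639, -0.1783, 0.0196]
orientation: [-0.242, 0.714, 0.588, 0.294]
ft_force: [0.5, -0.7, -1.0]
width: 0.0589
finger_force: 65.2
```

```bash
python3 - <<'E'
from h import *
st()
im,d,m=snap('wrist'); P=cloud(d,m)
z=P[:,:,2]; hsv=cv2.cvtColor(im,cv2.COLOR_RGB2HSV)
ok=(P[:,:,0]>.5)&(P[:,:,0]<.62)&(P[:,:,1]<-.12)&(P[:,:,1]>-.27)&(hsv[:,:,1]<50)&(hsv[:,:,2]>60)
blobs(ok&(z>.025)&(z<.1),P)
E
```

```text
t 32.85 tcp [ 0.5639 -0.1783  0.0196] F [ 0.5 -0.7 -1. ] w 0.0589 ff 65.2 j [ 0.49  0.78  0.14  1.77 -0.88  1.18  1.02]
[321. 266.] 23359 rect mm [ 557.1 -202.1] [73.2 84.7] 78.6 z med/max 0.0719 0.0741
[192. 354.] 38 rect mm [ 506.2 -229.2] [9.6 2.2] 13.5 z med/max 0.0704 0.0721
[461. 365.] 74 rect mm [ 597.6 -249.8] [ 5.3 14.6] 30.6 z med/max 0.0705 0.0738
```

Request:
play_rows(
  delta_rot=[
    [0,0,0],
    [0,0,0],
    [0,0,0],
    [0,0,0],
    [0,0,0],
    [0,0,0],
    [0,0,0],
    [0,0,0],
  ],
  slide=[
    [0,0,0],
    [0,0,0],
    [0,0,0],
    [0,0,-0.02],
    [0,0,-0.06],
    [0,0,-0.12],
    [0,0,-0.18],
    [0,0,-0.21],
  ],
  fingers=[1,1,1,1,1,1,1,1],
)

```text
time_s: 33.9
tcp_pos: [0.5342, -0.3279, 0.1711]
orientation: [-0.241, 0.715, 0.587, 0.294]
ft_force: [0.9, 0.6, -1.0]
width: 0.0851
finger_force: 0.0
```

```bash
cat >> h.py <<'E'
def lying(x0,x1,y0,y1,n='wrist',lo=.06):
    im,d,m=snap(n); P=cloud(d,m); z=P[:,:,2]; hsv=cv2.cvtColor(im,cv2.COLOR_RGB2HSV)
    ok=(P[:,:,0]>x0)&(P[:,:,0]<x1)&(P[:,:,1]>y0)&(P[:,:,1]<y1)&(hsv[:,:,1]<50)&(z<.1)
    blobs(ok&(z>lo),P,100)
E
python3 - <<'E'
from h import *
st(); lying(.48,.65,-.3,-.1); lying(.48,.65,-.3,-.1,lo=.025)
im,d,m=snap('wrist','w11.png')
for t,b in ((0,.2),(-45,.2)): bowl([.56,-.2005,.042],-11,t,b)
E
```

```text
t 33.9 tcp [ 0.5342 -0.3279  0.1711] F [ 0.9  0.6 -1. ] w 0.0851 ff 0.0 j [ 0.63  0.69  0.24  1.52 -0.74  1.54  0.92]
[322. 166.] 2478 rect mm [ 558.4 -203.6] [73.2 51.6] 79.0 z med/max 0.0714 0.0731
[321. 168.] 3115 rect mm [ 557.9 -203.2] [74.  59.9] 78.9 z med/max 0.0692 0.073
tcp [ 0.56  -0.2    0.202] slide [0.114  0.0005 0.0667] rot [  0.1 -44.7  -0.2]
tcp [ 0.582 -0.089  0.155] slide [1.615e-01 1.000e-04 1.796e-01] rot [  0.  -89.7  -0.2]
```

View pics/w11.png

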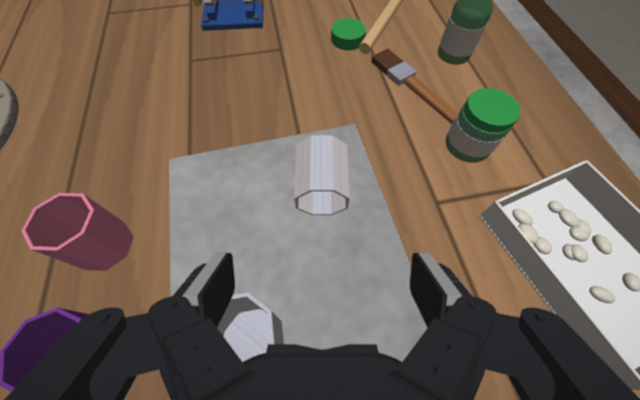

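The bowl lies on its side at (322,175) with its mouth towards −y. Going back to the other lean for the second 90°.

Request:
play_rows(
  delta_rot=[
    [0,-9,0],
    [0,-18,0],
    [0,-27,0],
    [0,-36,0],
    [0,-45,0],
    [0,-54,0],
    [0,-63,0],
    [0,-72,0],
    [0,-81,0],
    [0,-90,0],
    [0,-90,0],
    [0,-90,0],
  ],
  slide=[
    [0.03,0,-0.01],
    [0.055,0,0.01],
    [0.08,0,0.03],
    [0.1,0,0.047],
    [0.114,0,0.067],
    [0.13,0,0.09],
    [0.142,0,0.112],
    [0.152,0,0.135],
    [0.159,0,0.158],
    [0.1615,0,0.178],
    [0.1615,0,0.18],
    [0.1615,0,0.18],
  ],
  fingers=[1,1,1,1,1,1,1,1,1,1,1,1],
)

```text
time_s: 35.55
tcp_pos: [0.5811, -0.0867, 0.1536]
orientation: [0.244, 0.712, 0.587, -0.297]
ft_force: [0.4, -0.5, 0.2]
width: 0.0853
finger_force: 0.0
```

```bash
python3 - <<'E'
from h import *
st(); lying(.48,.65,-.3,-.1); lying(.48,.65,-.3,-.1,lo=.025)
bowl([.56,-.2025,.042],-11,-45,.006)
E
```

```text
t 35.55 tcp [ 0.5811 -0.0867  0.1536] F [ 0.4 -0.5  0.2] w 0.0853 ff 0.0 j [-0.7   0.61  0.48  1.81  0.46  1.19 -0.71]
[322. 199.] 1804 rect mm [ 557.8 -202. ] [73.5 50.6] 79.0 z med/max 0.0703 0.0732
[322. 185.] 3421 rect mm [ 557.8 -202.3] [75.2 60.1] 78.7 z med/max 0.0613 0.0731
tcp [ 0.555 -0.226  0.018] slide [-0.0023  0.0015  0.1961] rot [-0.1  0.1 -0.1]
```

Request:
play_rows(
  delta_rot=[
    [0,0,0],
    [0,0,0],
    [0,0,0],
    [0,0,0],
    [0,0,0],
    [0,0,0],
  ],
  slide=[
    [-0.001,0.001,0.05],
    [-0.001,0.001,0.1],
    [-0.001,0.001,0.14],
    [-0.001,0.001,0.175],
    [-0.001,0.001,0.195],
    [-0.001,0.001,0.195],
  ],
  fingers=[1,1,1,1,1,1],
)

```text
time_s: 36.4
tcp_pos: [0.5545, -0.2253, 0.0177]
orientation: [0.243, 0.714, 0.586, -0.297]
ft_force: [0.2, 0.0, 0.3]
width: 0.0855
finger_force: 0.0
```

Request:
play_rows(
  delta_rot=[
    [0,0,0],
    [0,0,0],
    [0,0,0],
    [0,0,0],
    [0,0,0],
  ],
  slide=[
    [0,0,0],
    [0,0,0],
    [0,0,0],
    [0,0,0],
    [0,0,0],
  ],
  fingers=[0.6,0.4,0.4,0.4,0.4],
)

```text
time_s: 37.02
tcp_pos: [0.5565, -0.2226, 0.0183]
orientation: [0.244, 0.713, 0.587, -0.296]
ft_force: [-1.1, 2.1, 7.2]
width: 0.0593
finger_force: 64.1
```

Request:
play_rows(
  delta_rot=[
    [0,0,0],
    [0,0,0],
    [0,9,0],
    [0,18,0],
    [0,27,0],
    [0,36,0],
    [0,45,0],
    [0,54,0],
    [0,63,0],
    [0,72,0],
    [0,81,0],
    [0,90,0],
  ],
  slide=[
    [-0.025,0,-0.025],
    [-0.0586,0,-0.0572],
    [-0.053,0,-0.058],
    [-0.048,0,-0.059],
    [-0.043,0,-0.061],
    [-0.039,0,-0.064],
    [-0.035,0,-0.067],
    [-0.031,0,-0.071],
    [-0.028,0,-0.076],
    [-0.026,0,-0.081],
    [-0.025,0,-0.086],
    [-0.0247,0,-0.0913],
  ],
  fingers=[0.4,0.4,0.4,0.4,0.4,0.4,0.4,0.4,0.4,0.4,0.4,0.4],
)

```text
time_s: 38.52
tcp_pos: [0.5656, -0.1772, 0.1008]
orientation: [-0.243, 0.713, 0.587, 0.297]
ft_force: [0.7, 0.4, -1.3]
width: 0.0588
finger_force: 64.8
```

```bash
python3 - <<'E'
from h import *
st()
im,d,m=snap('wrist'); P=cloud(d,m); z=P[:,:,2]; hsv=cv2.cvtColor(im,cv2.COLOR_RGB2HSV)
ok=(P[:,:,0]>.48)&(P[:,:,0]<.65)&(P[:,:,1]>-.26)&(P[:,:,1]<-.14)&(hsv[:,:,1]<50)&(hsv[:,:,2]>100)
blobs(ok&(z>.145)&(z<.2),P,100)
bowl([.56,-.2025,.048],-11,45,.006)
E
```

```text
t 38.52 tcp [ 0.5656 -0.1772  0.1008] F [ 0.7  0.4 -1.3] w 0.0588 ff 64.8 j [ 0.68  0.66 -0.12  1.75 -0.71  1.19  0.81]
[321. 260.] 17291 rect mm [ 559.1 -203.5] [64.9 64.4] 32.8 z med/max 0.1564 0.1575
tcp [ 0.565 -0.179  0.024] slide [-0.0525  0.001   0.0527] rot [ 0.1 -0.5 -0.3]
```

Request:
play_rows(
  delta_rot=[
    [0,0,0],
    [0,0,0],
    [0,0,0],
    [0,0,0],
    [0,0,0],
    [0,0,0],
  ],
  slide=[
    [-0.02,0,0.02],
    [-0.038,0,0.038],
    [-0.047,0,0.047],
    [-0.05,0,0.05],
    [-0.051,0,0.051],
    [-0.051,0,0.051],
  ],
  fingers=[0.4,0.4,0.4,0.4,0.4,0.4],
)

```text
time_s: 39.33
tcp_pos: [0.5646, -0.1763, 0.0285]
orientation: [-0.243, 0.713, 0.588, 0.294]
ft_force: [-7.8, 1.6, 8.8]
width: 0.059
finger_force: 65.7
```

Request:
play_rows(
  delta_rot=[
    [0,0,0],
    [0,0,0],
    [0,0,0],
    [0,0,0],
    [0,0,0],
    [0,0,0],
    [0,0,0],
    [0,0,0],
  ],
  slide=[
    [0,0,0],
    [0,0,0],
    [0,0,0],
    [0,0,-0.02],
    [0,0,-0.06],
    [0,0,-0.11],
    [0,0,-0.17],
    [0,0,-0.21],
  ],
  fingers=[1,1,1,1,1,1,1,1],
)

```text
time_s: 40.33
tcp_pos: [0.5357, -0.3258, 0.1789]
orientation: [-0.241, 0.715, 0.587, 0.294]
ft_force: [-0.3, -0.4, -1.2]
width: 0.0856
finger_force: 0.0
```

```bash
python3 - <<'E'
from h import *
st(); lying(.48,.65,-.3,-.1); lying(.48,.65,-.3,-.1,lo=.082)
im,d,m=snap('top'); P=cloud(d,m); z=P[:,:,2]; ok=(P[:,:,0]>.35)&(P[:,:,0]<.65)&(P[:,:,1]<-.1)&(P[:,:,1]>-.45)
blobs(ok&(z>.05)&(z<.11),P)
for y in (-2,-47): 
  for t in (-45,): bowl([.461,-.3585,.048],y,t,.2)
E
```

```text
t 40.33 tcp [ 0.5357 -0.3258  0.1789] F [-0.3 -0.4 -1.2] w 0.0856 ff 0.0 j [ 0.81  0.67 -0.04  1.51 -0.61  1.47  0.8 ]
[321. 166.] 2471 rect mm [ 558.6 -201.4] [60.5 60.1] 78.3 z med/max 0.0839 0.0853
[320. 159.] 1873 rect mm [ 558.5 -201. ] [60.9 60. ] 78.9 z med/max 0.0842 0.0853
[373. 191.] 416 rect mm [ 562.  -199.8] [60. 61.] 78.3 z med/max 0.0849 0.0905
[429. 229.] 210 rect mm [ 460.2 -357.8] [61.  58.9] 87.7 z med/max 0.0758 0.0892
tcp [ 0.465 -0.245  0.161] slide [ 0.0343 -0.0854  0.0571] rot [  0.  -89.4 -10.2]
tcp [ 0.544 -0.281  0.161] slide [ 0.0201 -0.0011  0.0432] rot [  0.2 -86.5  39.6]
```

The first bowl now stands mouth-down and flat: its closed top is at z≈0.084 and measures 60×60 mm. On to the second bowl.

Request:
play_rows(
  delta_rot=[
    [0,-9,-1],
    [0,-18,-2],
    [0,-27,-3],
    [0,-36,-4],
    [0,-45,-5],
    [0,-54,-6],
    [0,-63,-7],
    [0,-72,-8],
    [0,-81,-9],
    [0,-89.4,-10.2],
    [0,-89.4,-10.2],
    [0,-89.4,-10.2],
  ],
  slide=[
    [0.0,-0.008,-0.01],
    [0.005,-0.017,-0.005],
    [0.01,-0.025,0],
    [0.014,-0.034,0.008],
    [0.018,-0.043,0.016],
    [0.022,-0.051,0.024],
    [0.025,-0.06,0.032],
    [0.028,-0.068,0.04],
    [0.031,-0.077,0.05],
    [0.0343,-0.0854,0.057],
    [0.0343,-0.0854,0.057],
    [0.0343,-0.0854,0.057],
  ],
  fingers=[1,1,1,1,1,1,1,1,1,1,1,1],
)

```text
time_s: 41.98
tcp_pos: [0.4649, -0.2427, 0.1597]
orientation: [0.264, 0.664, 0.644, -0.274]
ft_force: [-0.1, -0.1, 0.8]
width: 0.0853
finger_force: 0.0
```

```bash
python3 - <<'E'
from h import *
st(); lying(.35,.65,-.45,-.1)
bowl([.461,-.3585,.048],-2,-45,.006); bowl([.461,-.3585,.048],-2,-40,.006)
E
```

```text
t 41.98 tcp [ 0.4649 -0.2427  0.1597] F [-0.1 -0.1  0.8] w 0.0853 ff 0.0 j [-0.28  0.32  0.14  2.19  0.89  1.02 -0.8 ]
[483.  67.] 10305 rect mm [ 558.5 -200.2] [60.3 62.7] 33.7 z med/max 0.0841 0.0854
[319. 201.] 2310 rect mm [ 457.2 -357.4] [61.1 59.8] 88.8 z med/max 0.0746 0.0849
tcp [ 0.46  -0.383  0.024] slide [-0.0033  0.      0.1947] rot [ 0.  -0.3  0.1]
tcp [ 0.46  -0.38   0.022] slide [-4.000e-04  1.000e-04  1.946e-01] rot [0.  4.7 0.1]
```

Request:
play_rows(
  delta_rot=[
    [0,0,0],
    [0,0,0],
    [0,0,0],
    [0,0,0],
    [0,0,0],
    [0,0,0],
  ],
  slide=[
    [-0.002,0,0.05],
    [-0.002,0,0.1],
    [-0.002,0,0.14],
    [-0.002,0,0.175],
    [-0.002,0,0.194],
    [-0.002,0,0.194],
  ],
  fingers=[1,1,1,1,1,1],
)

```text
time_s: 42.78
tcp_pos: [0.4591, -0.3826, 0.0235]
orientation: [0.264, 0.665, 0.642, -0.275]
ft_force: [-0.2, 0.7, 0.1]
width: 0.0854
finger_force: 0.0
```

Request:
play_rows(
  delta_rot=[
    [0,0,0],
    [0,0,0],
    [0,0,0],
    [0,0,0],
    [0,0,0],
  ],
  slide=[
    [0,0,0],
    [0,0,0],
    [0,0,0],
    [0,0,0],
    [0,0,0],
  ],
  fingers=[0.6,0.4,0.4,0.4,0.4],
)

```text
time_s: 43.4
tcp_pos: [0.4609, -0.3803, 0.0245]
orientation: [0.265, 0.664, 0.643, -0.274]
ft_force: [-2.6, 1.7, 6.5]
width: 0.0589
finger_force: 63.4
```

```bash
python3 - <<'E'
from h import *
st()
E
```

```text
t 43.4 tcp [ 0.4609 -0.3803  0.0245] F [-2.6  1.7  6.5] w 0.0589 ff 63.4 j [-0.1   0.62  0.28  2.21  1.24  0.66 -1.04]
```

Request:
play_rows(
  delta_rot=[
    [0,0,0],
    [0,0,0],
    [0,9,0],
    [0,18,0],
    [0,27,0],
    [0,36,0],
    [0,45,0],
    [0,54,0],
    [0,63,0],
    [0,72,0],
    [0,81,0],
    [0,90,0],
  ],
  slide=[
    [-0.025,0,-0.025],
    [-0.0586,0,-0.0572],
    [-0.053,0,-0.058],
    [-0.048,0,-0.059],
    [-0.043,0,-0.061],
    [-0.039,0,-0.064],
    [-0.035,0,-0.067],
    [-0.031,0,-0.071],
    [-0.028,0,-0.076],
    [-0.026,0,-0.081],
    [-0.025,0,-0.086],
    [-0.0247,0,-0.0913],
  ],
  fingers=[0.4,0.4,0.4,0.4,0.4,0.4,0.4,0.4,0.4,0.4,0.4,0.4],
)

```text
time_s: 44.9
tcp_pos: [0.4626, -0.3341, 0.1072]
orientation: [-0.268, 0.662, 0.642, 0.278]
ft_force: [0.3, 0.9, -2.6]
width: 0.0589
finger_force: 65.7
```

Request:
play_rows(
  delta_rot=[
    [0,0,0],
    [0,0,0],
    [0,0,0],
  ],
  slide=[
    [0,0,0],
    [0,0,0],
    [0,0,0],
  ],
  fingers=[0.4,0.4,0.4],
)

```text
time_s: 45.28
tcp_pos: [0.4629, -0.3331, 0.107]
orientation: [-0.266, 0.663, 0.643, 0.275]
ft_force: [-0.2, -0.3, -1.9]
width: 0.059
finger_force: 65.7
```

```bash
cat >> h.py <<'E'
def held(x0,x1,y0,y1):
    im,d,m=snap('wrist'); P=cloud(d,m); z=P[:,:,2]; hsv=cv2.cvtColor(im,cv2.COLOR_RGB2HSV)
    ok=(P[:,:,0]>x0)&(P[:,:,0]<x1)&(P[:,:,1]>y0)&(P[:,:,1]<y1)&(hsv[:,:,1]<50)&(hsv[:,:,2]>100)
    blobs(ok&(z>.12)&(z<.22),P,100)
E
python3 - <<'E'
from h import *
st(); held(.4,.53,-.42,-.3); bowl([.461,-.3585,.043],-2,45,.006)
E
```

```text
t 45.27 tcp [ 0.4629 -0.3331  0.107 ] F [-0.2 -0.3 -1.9] w 0.059 ff 65.7 j [ 0.98  0.75 -0.23  1.55 -0.4   1.43  0.91]
[322. 266.] 22506 rect mm [ 462.4 -357.1] [73.5 75.3] 88.0 z med/max 0.1571 0.1591
tcp [ 0.462 -0.334  0.019] slide [-0.0632 -0.001   0.0612] rot [-0.2 -0.1  0.2]
```

Request:
play_rows(
  delta_rot=[
    [0,0,0],
    [0,0,0],
    [0,0,0],
    [0,0,0],
    [0,0,0],
  ],
  slide=[
    [-0.025,0,0.025],
    [-0.045,0,0.045],
    [-0.056,0,0.056],
    [-0.06,0,0.06],
    [-0.06,0,0.06],
  ],
  fingers=[0.4,0.4,0.4,0.4,0.4],
)

```text
time_s: 45.95
tcp_pos: [0.4622, -0.3337, 0.0213]
orientation: [-0.268, 0.663, 0.642, 0.276]
ft_force: [0.7, -0.5, -1.8]
width: 0.059
finger_force: 65.8
```

Request:
play_rows(
  delta_rot=[
    [0,0,0],
    [0,0,0],
    [0,0,0],
    [0,0,0],
    [0,0,0],
    [0,0,0],
    [0,0,0],
    [0,0,0],
  ],
  slide=[
    [0,0,0],
    [0,0,0],
    [0,0,0],
    [0,0,-0.02],
    [0,0,-0.06],
    [0,0,-0.12],
    [0,0,-0.18],
    [0,0,-0.21],
  ],
  fingers=[1,1,1,1,1,1,1,1],
)

```text
time_s: 46.95
tcp_pos: [0.457, -0.4852, 0.1711]
orientation: [-0.266, 0.664, 0.642, 0.276]
ft_force: [0.3, 0.9, -0.5]
width: 0.0849
finger_force: 0.0
```

```bash
python3 - <<'E'
from h import *
st(); lying(.35,.65,-.45,-.1); lying(.35,.65,-.45,-.1,lo=.025)
for t,b in ((0,.2),(-45,.2)): bowl([.461,-.3595,.042],-2,t,b)
E
```

```text
t 46.95 tcp [ 0.457  -0.4852  0.1711] F [ 0.3  0.9 -0.5] w 0.0849 ff 0.0 j [ 1.04  0.87 -0.17  1.16 -0.36  1.74  0.91]
[391.  65.] 1727 rect mm [ 558.3 -201.9] [62.8 59.9] 79.6 z med/max 0.0836 0.0849
[322. 167.] 2441 rect mm [ 460.2 -358.5] [73.7 50.2] 88.2 z med/max 0.0714 0.0731
[389.  74.] 2566 rect mm [ 558.8 -201.5] [62.5 61. ] 34.1 z med/max 0.0749 0.0848
[321. 170.] 3084 rect mm [ 460.  -358.5] [73.4 60. ] 88.3 z med/max 0.0692 0.073
tcp [ 0.461 -0.36   0.202] slide [ 0.1112 -0.0005  0.067 ] rot [  0. -45.   0.]
tcp [ 0.465 -0.246  0.155] slide [ 0.158  -0.0006  0.1801] rot [  0.1 -90.    0. ]
```

Request:
play_rows(
  delta_rot=[
    [0,-9,0],
    [0,-18,0],
    [0,-27,0],
    [0,-36,0],
    [0,-45,0],
    [0,-54,0],
    [0,-63,0],
    [0,-72,0],
    [0,-81,0],
    [0,-90,0],
    [0,-90,0],
    [0,-90,0],
  ],
  slide=[
    [0.03,0,-0.01],
    [0.055,0,0.01],
    [0.08,0,0.03],
    [0.1,0,0.047],
    [0.112,0,0.067],
    [0.127,0,0.09],
    [0.14,0,0.112],
    [0.15,0,0.135],
    [0.156,0,0.158],
    [0.158,0,0.178],
    [0.158,0,0.18],
    [0.158,0,0.18],
  ],
  fingers=[1,1,1,1,1,1,1,1,1,1,1,1],
)

```text
time_s: 48.55
tcp_pos: [0.4646, -0.242, 0.1528]
orientation: [0.264, 0.663, 0.645, -0.274]
ft_force: [-0.2, -0.5, 0.5]
width: 0.0851
finger_force: 0.0
```

```bash
python3 - <<'E'
from h import *
st(); lying(.35,.65,-.45,-.1)
bowl([.461,-.359,.042],-2,-45,.006)
E
```

```text
t 48.55 tcp [ 0.4646 -0.242   0.1528] F [-0.2 -0.5  0.5] w 0.0851 ff 0.0 j [-0.02  0.33 -0.16  2.18  0.95  1.09 -0.87]
[487.  76.] 10470 rect mm [ 558.4 -200. ] [60.2 62.2] 34.4 z med/max 0.0841 0.0853
[322. 200.] 1834 rect mm [ 459.6 -357.8] [74.6 51. ] 87.8 z med/max 0.0703 0.0731
tcp [ 0.46  -0.383  0.018] slide [-0.0041  0.0004  0.1948] rot [ 0.  -0.3  0.3]
```

Request:
play_rows(
  delta_rot=[
    [0,0,0],
    [0,0,0],
    [0,0,0],
    [0,0,0],
    [0,0,0],
    [0,0,0],
  ],
  slide=[
    [-0.003,0,0.05],
    [-0.003,0,0.1],
    [-0.003,0,0.14],
    [-0.003,0,0.175],
    [-0.003,0,0.194],
    [-0.003,0,0.194],
  ],
  fingers=[1,1,1,1,1,1],
)

```text
time_s: 49.35
tcp_pos: [0.4588, -0.3841, 0.0184]
orientation: [0.264, 0.665, 0.642, -0.275]
ft_force: [-0.3, 0.4, 0.9]
width: 0.0857
finger_force: 0.0
```

Request:
play_rows(
  delta_rot=[
    [0,0,0],
    [0,0,0],
    [0,0,0],
    [0,0,0],
    [0,0,0],
  ],
  slide=[
    [0,0,0],
    [0,0,0],
    [0,0,0],
    [0,0,0],
    [0,0,0],
  ],
  fingers=[0.6,0.4,0.4,0.4,0.4],
)

```text
time_s: 49.98
tcp_pos: [0.4609, -0.3819, 0.0197]
orientation: [0.265, 0.664, 0.643, -0.274]
ft_force: [-1.8, 1.4, 7.4]
width: 0.0588
finger_force: 64.2
```

Request:
play_rows(
  delta_rot=[
    [0,0,0],
    [0,0,0],
    [0,9,0],
    [0,18,0],
    [0,27,0],
    [0,36,0],
    [0,45,0],
    [0,54,0],
    [0,63,0],
    [0,72,0],
    [0,81,0],
    [0,90,0],
  ],
  slide=[
    [-0.025,0,-0.025],
    [-0.0586,0,-0.0572],
    [-0.053,0,-0.058],
    [-0.048,0,-0.059],
    [-0.043,0,-0.061],
    [-0.039,0,-0.064],
    [-0.035,0,-0.067],
    [-0.031,0,-0.071],
    [-0.028,0,-0.076],
    [-0.026,0,-0.081],
    [-0.025,0,-0.086],
    [-0.0247,0,-0.0913],
  ],
  fingers=[0.4,0.4,0.4,0.4,0.4,0.4,0.4,0.4,0.4,0.4,0.4,0.4],
)

```text
time_s: 51.48
tcp_pos: [0.4625, -0.3357, 0.1022]
orientation: [-0.268, 0.662, 0.642, 0.278]
ft_force: [1.7, 0.9, -2.1]
width: 0.0592
finger_force: 65.5
```

Request:
play_rows(
  delta_rot=[
    [0,0,0],
    [0,0,0],
    [0,0,0],
  ],
  slide=[
    [0,0,0],
    [0,0,0],
    [0,0,0],
  ],
  fingers=[0.4,0.4,0.4],
)

```text
time_s: 51.85
tcp_pos: [0.4628, -0.3347, 0.1021]
orientation: [-0.267, 0.663, 0.643, 0.275]
ft_force: [-0.1, 0.3, -2.0]
width: 0.0591
finger_force: 65.5
```

```bash
python3 - <<'E'
from h import *
st(); held(.4,.53,-.42,-.3); bowl([.461,-.359,.048],-2,45,.006)
E
```

```text
t 51.85 tcp [ 0.4628 -0.3347  0.1021] F [-0.1  0.3 -2. ] w 0.0591 ff 65.5 j [ 1.12  0.79 -0.44  1.54 -0.28  1.4   0.8 ]
[321. 252.] 18021 rect mm [ 461.1 -360.3] [66.5 66.2] 42.7 z med/max 0.1622 0.1633
tcp [ 0.462 -0.335  0.024] slide [-0.0554 -0.0009  0.055 ] rot [-0.2 -0.1  0.2]
```

Request:
play_rows(
  delta_rot=[
    [0,0,0],
    [0,0,0],
    [0,0,0],
    [0,0,0],
    [0,0,0],
    [0,0,0],
  ],
  slide=[
    [-0.02,0,0.02],
    [-0.04,0,0.04],
    [-0.05,0,0.05],
    [-0.0535,0,0.0535],
    [-0.0545,0,0.0545],
    [-0.0545,0,0.0545],
  ],
  fingers=[0.4,0.4,0.4,0.4,0.4,0.4],
)

```text
time_s: 52.65
tcp_pos: [0.462, -0.335, 0.0242]
orientation: [-0.268, 0.663, 0.642, 0.276]
ft_force: [-2.3, 1.9, 3.1]
width: 0.0591
finger_force: 65.7
```

Request:
play_rows(
  delta_rot=[
    [0,0,0],
    [0,0,0],
    [0,0,0],
    [0,0,0],
    [0,0,0],
    [0,0,0],
    [0,0,0],
    [0,0,0],
  ],
  slide=[
    [0,0,0],
    [0,0,0],
    [0,0,0],
    [0,0,-0.02],
    [0,0,-0.06],
    [0,0,-0.11],
    [0,0,-0.17],
    [0,0,-0.23],
  ],
  fingers=[1,1,1,1,1,1,1,1],
)

```text
time_s: 53.65
tcp_pos: [0.4565, -0.4996, 0.1873]
orientation: [-0.268, 0.663, 0.642, 0.276]
ft_force: [0.2, -2.1, 0.6]
width: 0.0852
finger_force: 0.0
```

```bash
python3 - <<'E'
from h import *
st(); lying(.35,.65,-.45,-.1,lo=.078)
im,d,m=snap('top'); P=cloud(d,m); z=P[:,:,2]; hsv=cv2.cvtColor(im,cv2.COLOR_RGB2HSV);H=hsv[:,:,0];S=hsv[:,:,1]
ok=(P[:,:,0]>.35)&(P[:,:,0]<.65)
print('bowls');blobs(ok&(P[:,:,1]<-.1)&(P[:,:,1]>-.45)&(z>.06)&(z<.11),P)
ok&=(P[:,:,1]>.1)&(P[:,:,1]<.42)
print('bar');blobs(ok&(H>18)&(H<35)&(S>100)&(z>.065),P,30)
print('stems');blobs(ok&(S<60)&(hsv[:,:,2]>110)&(z>.052)&(z<.066),P,20)
cv2.imwrite('pics/t12.png',im[40:320,60:500,::-1])
E
```

```text
t 53.65 tcp [ 0.4565 -0.4996  0.1873] F [ 0.2 -2.1  0.6] w 0.0852 ff 0.0 j [ 1.15  0.9  -0.38  1.1  -0.24  1.77  0.81]
[389.  63.] 1074 rect mm [ 558.1 -201.3] [61.5 59.5] 80.4 z med/max 0.084 0.085
[322. 158.] 1842 rect mm [ 459.8 -359.1] [60.3 59.9] 88.2 z med/max 0.0841 0.0852
bowls
[373. 191.] 401 rect mm [ 561.9 -199.9] [60.5 60. ] 79.2 z med/max 0.0847 0.09
[428. 227.] 433 rect mm [ 463.1 -357.2] [61.4 59.4] 87.4 z med/max 0.0845 0.0898
bar
[187. 213.] 192 rect mm [486.7 318.2] [91.1 19.3] 83.6 z med/max 0.0715 0.0767
[224. 218.] 172 rect mm [475.1 217.2] [74.2 18.7] 83.6 z med/max 0.0713 0.079
stems
[200. 203.] 95 rect mm [515.2 293.2] [20.8 38.6] 85.7 z med/max 0.0566 0.0621
[233. 208.] 88 rect mm [504.  198.1] [20.7 38.1] 85.1 z med/max 0.0571 0.062
[196. 224.] 92 rect mm [454.9 298.9] [37.6 21.1] 2.3 z med/max 0.0572 0.0624
[229. 230.] 95 rect mm [443.1 205.5] [37.5 22.8] 0.3 z med/max 0.0573 0.0632
```

View pics/t12.png

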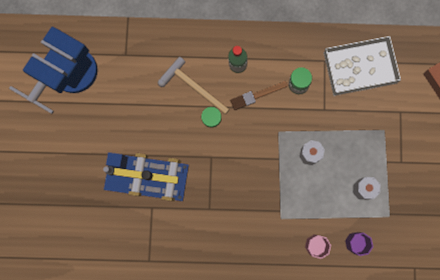

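Both bowls stand mouth-down on the slab at (313,152) and (369,188) in the crop. The bar lies clamped over both stems, and the bystanders and look-alikes are where they were. Handing in.

```bash
python3 -c "
from h import *
print(manip.finish_job())"
```

```text
the job is handed in; nothing more can be done
None
```

The job is handed in: both stems on the bench (the third was absent) are clamped under the bar in the two outer grooves, groove0 and groove2, both bowls stand mouth-down and flat on the slab, and nothing else was moved.

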